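# Change the worn bottom gear on a keyed feed-gear head

## Robot

A 6-joint arm with a two-finger parallel gripper is mounted at the origin on a cart in front of the work surface, level with it; the furniture and walls round the work are solid. World frame = base frame: x ahead of the robot, y to its left, z up, the work surface at z = 0. Lengths are in m, angles in rad, forces in N, time in s.
With the tool pointing down it reaches from about 0.15 to 0.775 m from the base axis. Payload 6.1 kg.
Tool frame: the origin (TCP) lies at the very end of the fingers, on their centre line; the grasp point (between the pads) lies 19 mm behind it; z points along the fingers, y is the line along which they close (so a half turn about z gives the same grasp; the last joint's range is limited). The gripper opens to 85 mm and grips with 20 to 120 N. Pads are 22 mm wide; open, the fingers measure 114 mm over their backs; the gripper's body (76 mm by 85 mm) begins 54 mm behind the grasp point. The pads swing forward as they close: fully open they stand 13 mm farther back than shut.
Start: joints at [1.1, 0.126, -0.04, 1.405, 0, 1.571], TCP at [0.238, 0.468, 0.204] pointing down, gripper open.
Joint ranges: [-2.72, 2.72], [-0.95, 1.95], [-1.27, 1.35], [-1.78, 2.02], [-1.46, 1.47], [-3.14, 3.14]. Speed limits (rad/s): [2.39, 2.39, 3.01, 3.14, 3.14, 3.14].

## Interface

Orientations are given as [roll, pitch, yaw] about the fixed x, y, z axes, in that order (R = Rz(yaw) Ry(pitch) Rx(roll)).
In Python, from station import r gives the robot as it stands.
- The arm moves only by the tool arm_command, never from a script. Its argument "commands" is a list of rows, each a list of 3 entries, a list of its own where there are three numbers: the shift along the tool's x, y, z in m, then the turn, a rotation vector about the tool's x, y, z in rad, then the opening, from -1 (shut) to 1 (fully open), so that 0 is half open. A call has 1 to 5 rows; each row is the pose to reach, as a shift and turn from the pose commanded when the call began, along the tool's axes at that moment; what a row does not reach only later rows make up. A row lasts 1/8 s, in which the tool goes at most 62.5 mm and 10.7 degrees, less where a joint would pass 70% of its speed; a pose out of reach is approached as far as the arm can. A call with a gripper value outside its range is refused whole. The fingers move at their own pace and stop on an object; "force" is the grip in N (left out, the last holds). Time passes only in rows, so rows that repeat a pose let the fingers close. It gives the time, the measured TCP pose, the force, the opening and the grip force at its end, in the units of the state.
- r.sense(): the state, without advancing time (a new reading comes with each control period).
- r.capture(name): name is "scene" or "top" or "wrist"; returns the picture (384x512x3 uint8, red, green, blue); there is no depth.
- r.camera_model(name): a dict with "vertical_fov" (degrees; the focal length in pixels is half the picture's height over the tangent of half this angle, whatever the lens; pixels are square), "cx", "cy" (the principal point, pixels), "xyz" and "orientation" of the camera in the world. Camera axes: x right, y down, z forward; pixel columns grow to the right and rows downward; lengths in m; the calibration is good to about 2 mm. A picture is of the moment at which its call begins: read the wrist's pose just before it. camera_model takes no time and is no camera call; for the wrist camera it gives the pose at the moment of the call.
- r.job_done(): hands the job in; it is judged then, once.
Trained networks look in the newest picture that a camera, given by its name, has taken for a name from the list of things; names that differ only in an ending like _2 or _b are one class to them, and where a whole thing is asked for, a point or a joint stands for the part that bears it (a point fixed in the world has none). Each returns a list of dicts, best first, with "conf" (0 to 1); they miss things now and then, are a little off and sometimes report something else, mostly with a low value. They report only what shows in the picture. A call takes as long as a camera call.
- r.recognise(camera, name): "centre" ([x, y, z] in m, in world coordinates, good to about 4 mm: the middle of the surface that is visible of it).
- r.mark_of(camera, name): "centre" ([x, y, z] in m, in world coordinates, good to about 4 mm: a listed point, or the origin of a listed thing).
The state is a dict: "clock": time; "qpos": joint angles; "qd": joint speeds; "tau": joint torques, N m; "tool_pos": TCP position; "tcp_rot": TCP orientation; "force": force on the tool from outside, world axes, zero at the start; "moment": the same for the moment, N m; "width": finger opening in m; "grip_force": force on a finger pad.
Only numpy, scipy, OpenCV 4.12 (cv2) and the standard library are available. Lean on these libraries where they do the work, as an engineer would, in place of code of your own. Each camera call takes 0.05 s, during which the arm holds its last target. There are 200 camera calls.

## Task

The large gear at the bottom of the stack on the feed-gear head is worn. Take the collar and the pinion off the keyed arbor and lay both flat on the black rubber mat, lay the worn large gear flat in the middle of the white inspection tray, slide the spare gear of the same size onto the arbor in its place, and then put the pinion and the collar back on top of it as they were, every part seated fully home. Leave the other, smaller spare gear where it lies.

Things in the scene. Friction and masses are not known exactly. Their poses are not given: they have to be found in the camera images.
- gear_head: Fixed grey gear head; origin on its upright arbor's axis at bench level, x through the arbor's key towards the housing (x 55 to 89 mm, 53 high). Foot x -46 to 90, y -50 to 50, 12 high. Shoulder 36 wide at z 24 (flange 52 wide to z 17). Arbor 16 thick to z 62, cone to 7 thick at z 68. Key 6 wide, 11 out from the axis, to z 43, narrowing to 2 wide at z 48; plain round above.
- collar: Knurled round steel collar without teeth, 36 mm in diameter, 14 mm high, plain bore 19 mm; top of the stack on the arbor at the start and at the end (underside 48 mm above the bench). The origin is at the centre of the underside, z up along the bore. 80 g.
- pinion: Steel pinion with flat faces, 46 mm across the teeth, 12 mm high, 110 g, bore 19 mm with one keyway 9 mm wide, 12.5 mm out from the axis; middle of the stack (underside 36 mm above the bench). Origin: centre of the underside; z up along the bore, x from the axis through the keyway.
- worn_gear: Worn large steel gear, recess in its face, 62 mm across the teeth, 12 mm high, 0.2 kg, bore 19 mm with one keyway 9 mm wide, 12.5 mm out from the axis; bottom of the stack (underside 24 mm above the bench), its rim seen round the pinion. Origin: centre of the underside; z up along the bore, x from the axis through the keyway.
- spare_gear: Matching spare, same make as the worn gear: 62 mm across the teeth, 12 mm high, 0.2 kg, bore 19 mm with one keyway 9 mm wide, 12.5 mm out from the axis; lies flat by itself on the bench. Put on askew it stays up on the key's top until turned. Origin: centre of the underside; z up along the bore, x from the axis through the keyway.
- odd_spare: The other spare gear, too small: 53 mm across the teeth, 12 mm high, same bore and keyway, 150 g, lying flat by itself on the bench; it stays there. Origin: centre of the underside; z up along the bore, x from the axis through the keyway.
- mat: Fixed black ribbed rubber mat on the bench, 100 mm along its x, 140 mm along its y, 3 mm thick. The origin is at the centre of its underside.
- tray: Fixed shallow white inspection tray, 122 x 122 mm outside, floor 3 mm thick, rim 3 mm thick and 11 mm high above the bench. The origin is at the centre of its underside.

How it is judged:
By the outcome, as a careful person would: the job done as asked, in the order asked, and still so for the second after the job is handed in, with the robot touching nothing.
It also fails if it takes over 128 s, if anything falls off the work surface, if the arm or the gripper's body presses on something with over 40 N, if the wrist force passes 120 N, or if a joint passes its speed limit or range.

## Working session

There is one attempt and no reset: what is moved stays moved. The work goes in short steps, Python scripts to look and compute and a tool call to move; the robot and the scene stay as the last step left them, time stands still between calls to the robot, and variables do not carry over. Pictures are saved under pics/ and viewed, at most 17 in all, crops included, and the job is handed in when it is done.

Besides the shell and the picture viewer there is one more tool, called after "Call:" by a JSON object that holds its "api" and its "payload", one argument or row to a line. arm_command: Moves the arm, as the interface text tells. Its arguments: {"type":"object","properties":{"commands":{"type":"array","items":{"type":"array"}},"force":{"type":"number"}},"required":["commands"]}

```bash
ls; mkdir -p pics; cat > h.py <<'E'
import numpy as np, cv2
from scipy.spatial.transform import Rotation as R
from station import r
def cam(n):
    m=r.camera_model(n); return m
def rotm(o):
    o=np.array(o,float)
    return o if o.shape==(3,3) else R.from_euler('xyz',o).as_matrix()
def ray(m,u,v,z):
    f=192/np.tan(np.radians(m['vertical_fov'])/2)
    d=rotm(m['orientation'])@np.array([(u-m['cx'])/f,(v-m['cy'])/f,1]); p=np.array(m['xyz'])
    return p+d*(z-p[2])/d[2]
def proj(m,P):
    f=192/np.tan(np.radians(m['vertical_fov'])/2)
    c=rotm(m['orientation']).T@(np.array(P)-np.array(m['xyz']))
    return np.array([m['cx']+f*c[0]/c[2],m['cy']+f*c[1]/c[2]])
def snap(n,name):
    im=r.capture(n); cv2.imwrite('pics/'+name+'.png',im[:,:,::-1]); return im
E
python3 - <<'E'
from h import *
for n in ('scene','top','wrist'): print(n,cam(n))
a=snap('scene','s0');b=snap('top','t0')
for n in ['gear_head','collar','pinion','worn_gear','spare_gear','odd_spare','mat','tray']:
    for c in ('top','scene'):
        print(n,c,[(np.round(d['centre'],3).tolist(),round(d['conf'],2)) for d in r.mark_of(c,n)][:3])
print(r.sense())
E
```

```text
pics
scene {'vertical_fov': 54.101717318072176, 'cx': 255.1532473537087, 'cy': 194.59302370523693, 'xyz': array([-0.13267729,  0.31816172,  0.56153858]), 'orientation': array([-2.16736118,  0.02000885, -2.14301282])}
top {'vertical_fov': 43.14971120303079, 'cx': 263.6996386265723, 'cy': 188.89352996766164, 'xyz': array([ 0.32134705, -0.12310235,  1.34374268]), 'orientation': array([-2.97177199,  0.032074  , -1.58116468])}
wrist {'vertical_fov': 65.76064766783946, 'cx': 256.2173035416399, 'cy': 196.42263111624078, 'xyz': array([0.17565187, 0.49810607, 0.37174024]), 'orientation': array([2.86483882e+00, 1.18287875e-03, 1.09959939e+00])}
gear_head top [([0.467, 0.241, 0.001], 0.63)]
gear_head scene [([0.471, 0.241, 0.002], 0.82), ([0.669, 0.206, -0.002], 0.55)]
collar top [([0.47, 0.238, 0.05], 0.43)]
collar scene [([0.47, 0.238, 0.053], 0.51)]
pinion top [([0.475, 0.236, 0.034], 0.58)]
pinion scene [([0.468, 0.241, 0.035], 0.62)]
worn_gear top [([0.471, 0.242, 0.029], 0.45), ([0.669, 0.207, -0.0], 0.25)]
worn_gear scene [([0.469, 0.239, 0.028], 0.7)]
spare_gear top [([0.501, -0.432, -0
[... 253 characters left out ...]
)]
tray scene [([0.57, -0.26, -0.003], 0.72)]
{'clock': 0.9, 'qpos': array([ 1.10002175e+00,  1.25765708e-01, -3.95386570e-02,  1.40537023e+00,
       -3.50686751e-06,  1.57079269e+00]), 'qd': array([ 0.00066693, -0.00167242, -0.00206992, -0.00138797,  0.0017725 ,
       -0.00107661]), 'tau': array([ 1.64860543e-03, -4.35691488e+01,  3.53090286e+01,  1.05802505e-03,
        1.00618799e-04,  2.17342027e-06]), 'tool_pos': array([0.2381399 , 0.46791034, 0.20394065]), 'tcp_rot': array([3.14147092e+00, 3.50730974e-06, 2.67082171e+00]), 'force': array([ 0.05285804, -0.06142696, -0.55882697]), 'moment': array([-0.01706214, -0.02477083, -0.00592772]), 'grip_force': 0.0, 'width': 0.08528400355710128}
```

```bash
python3 -c "
import cv2
a=cv2.imread('pics/t0.png');cv2.imwrite('pics/t0b.png',cv2.resize(a,(800,600),interpolation=cv2.INTER_CUBIC))"
```

```text
(no output)
```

View pics/t0b.png

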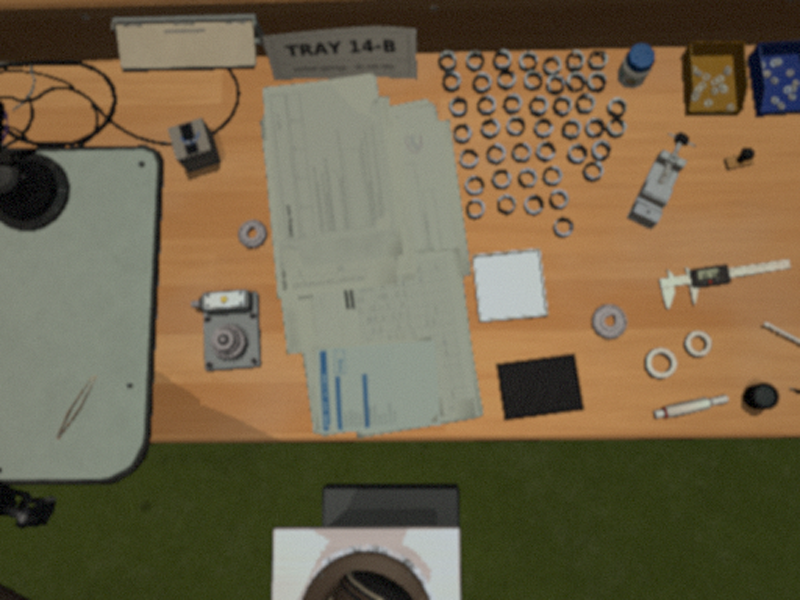

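View pics/s0.png

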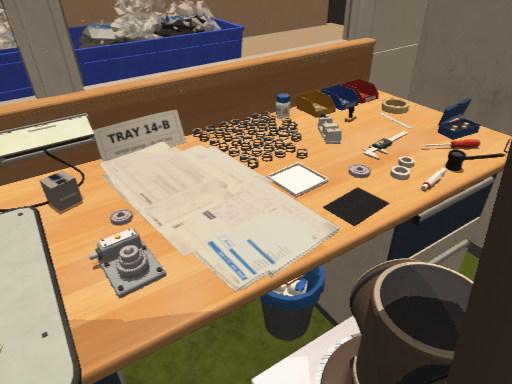

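Top view (800×600): the gear head is at (230,340) with its housing towards world +x. The odd spare is at (252,234), the spare gear at (608,322), the mat at (540,387) and the tray at (510,285). The network marks agree with this, so I'm moving above the head.

Call:
{"api": "arm_command", "payload": {
  "commands": [
    [[-0.309,-0.098,0.05],[0,0,-0.47],1],
    [[-0.309,-0.098,0.05],[0,0,-0.47],1],
    [[-0.309,-0.098,0.05],[0,0,-0.47],1],
    [[-0.309,-0.098,0.05],[0,0,-0.47],1],
    [[-0.309,-0.098,0.05],[0,0,-0.47],1]
  ]
}}

```text
clock: 1.52
tool_pos: [0.4507, 0.2584, 0.1581]
tcp_rot: [3.141, 0.001, 3.141]
force: [1.0, 0.9, 0.1]
width: 0.0855
grip_force: 0.0
```

```bash
cat >> h.py <<'E'
def to(x,y,z,yaw=np.pi):
    s=r.sense(); M=R.from_euler('xyz',s['tcp_rot']).as_matrix()
    T=R.from_euler('xyz',[np.pi,0,yaw]).as_matrix()
    print('t',round(s['clock'],2),'pos',np.round(s['tool_pos'],4),'rot',np.round(s['tcp_rot'],3),'q6',np.round(s['qpos'][[0,5]],2),'F',np.round(s['force'],1),'w',round(s['width'],4))
    print('shift',np.round(M.T@(np.array([x,y,z])-s['tool_pos']),4),'turn',np.round(R.from_matrix(M.T@T).as_rotvec(),3))
E
python3 -c "
from h import *
to(.469,.24,.15)"
```

```text
t 1.52 pos [0.4507 0.2584 0.1581] rot [3.141e+00 1.000e-03 3.141e+00] q6 [0.52 0.52] F [1.  0.9 0.1] w 0.0855
shift [-0.0183 -0.0184  0.0081] turn [ 0.     0.001 -0.001]
```

Call:
{"api": "arm_command", "payload": {
  "commands": [
    [[-0.018,-0.018,0.008],[0,0,0],1],
    [[-0.018,-0.018,0.008],[0,0,0],1],
    [[-0.018,-0.018,0.008],[0,0,0],1]
  ]
}}

```text
clock: 1.9
tool_pos: [0.4671, 0.2422, 0.1504]
tcp_rot: [3.141, -0.0, 3.141]
force: [-0.2, -0.5, 0.4]
width: 0.0853
grip_force: 0.0
```

```bash
python3 -c "
from h import *
to(.469,.24,.15)
m=cam('wrist');im=snap('wrist','w1'); print(m)
for n in ['gear_head','collar','pinion','worn_gear']:
    print(n,[(np.round(d['centre'],4).tolist(),round(d['conf'],2)) for d in r.mark_of('wrist',n)][:2])
"
```

```text
t 1.9 pos [0.4671 0.2422 0.1504] rot [ 3.141 -0.     3.141] q6 [0.48 0.48] F [-0.2 -0.5  0.4] w 0.0853
shift [-0.0019 -0.0022  0.0004] turn [ 0.    -0.    -0.001]
{'vertical_fov': 65.76064766783946, 'cx': 256.2173035416399, 'cy': 196.42263111624078, 'xyz': array([0.39712669, 0.24094093, 0.31898825]), 'orientation': array([ 2.86468526e+00, -1.38273302e-03,  1.56970883e+00])}
gear_head [([0.4691, 0.2398, -0.0006], 0.89)]
collar [([0.4718, 0.2389, 0.0475], 0.91)]
pinion [([0.4699, 0.2361, 0.0356], 0.72)]
worn_gear []
```

View pics/w1.png

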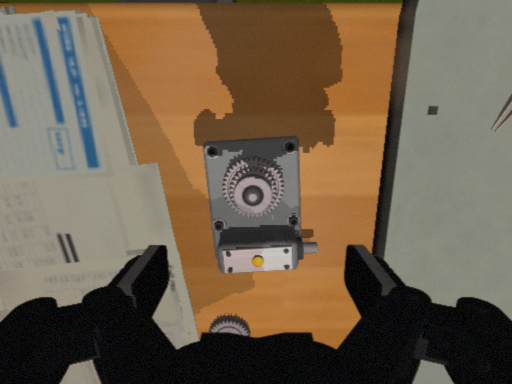

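The wrist view shows the arbor tip at about (253,195), the collar ring around it, and foot corners at about (205,143) and (299,137). The foot is turned slightly relative to the tool.

```bash
python3 - <<'E'
from h import *
im=cv2.imread('pics/w1.png')
c=im[125:285,190:325]; cv2.imwrite('pics/w1c.png',cv2.resize(c,None,fx=4,fy=3.7*4/3.7*0.9375,interpolation=cv2.INTER_CUBIC))
E
```

```text
(no output)
```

View pics/w1c.png

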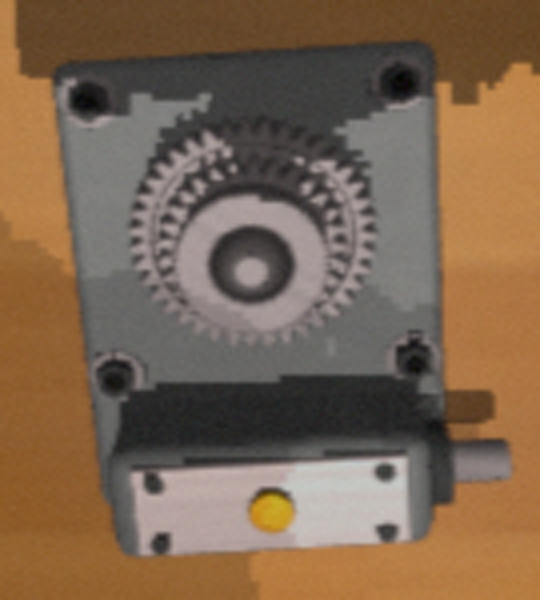

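```bash
python3 - <<'E'
from h import *
m=cam('wrist')
g=lambda u,v,z: ray(m,190+u/4,125+v/3.75,z)
b=[g(*p,.012) for p in [(88,100),(402,80),(115,376),(413,357)]]
for q in b: print(np.round(q,4))
for i,j in((0,1),(2,3)): d=b[j]-b[i]; print('yaw of y axis',np.degrees(np.arctan2(-d[0],d[1])),np.linalg.norm(d))
for i,j in((0,2),(1,3)): d=b[j]-b[i]; print('yaw of x axis',np.degrees(np.arctan2(d[1],d[0])),np.linalg.norm(d))
print('front bolt mid',(b[0]+b[1])/2,(b[2]+b[3])/2)
print('bore',g(251.5,264.5,.062),'tip',g(250,270,.068))
l,R_=g(176,264,.062),g(330,264,.062); print('collar',l,R_,(l+R_)/2, g(253,190,.062),g(253,338,.062))
to(.469,.24,.15)
E
```

```text
[0.4364 0.1962 0.012 ]
[0.431 0.277 0.012]
[0.5176 0.2004 0.012 ]
[0.5116 0.2826 0.012 ]
yaw of y axis 3.878885660027538 0.08093926279596995
yaw of y axis 4.142179734581393 0.0823961971173573
yaw of x axis 2.9535930585057137 0.0812392598074381
yaw of x axis 3.981044110001854 0.08085015691496765
front bolt mid [0.43371181 0.23658471 0.012     ] [0.51460501 0.24148429 0.012     ]
bore [0.46933761 0.23872155 0.062     ] tip [0.4689875  0.23844893 0.068     ]
collar [0.46921333 0.22174911 0.062     ] [0.46921272 0.25637248 0.062     ] [0.46921303 0.23906079 0.062     ] [0.45112014 0.23910104 0.062     ] [0.4880036  0.23901559 0.062     ]
t 2.15 pos [0.467  0.2427 0.1506] rot [ 3.141e+00  1.000e-03 -3.141e+00] q6 [0.48 0.48] F [ 0.  -0.1  0.2] w 0.0853
shift [-0.002  -0.0027  0.0006] turn [0.    0.001 0.001]
```

Call:
{"api": "arm_command", "payload": {
  "commands": [
    [[-0.0023,-0.0038,0.03],[0,0,-0.067],1],
    [[-0.0023,-0.0038,0.05],[0,0,-0.067],1],
    [[-0.0023,-0.0038,0.07],[0,0,-0.067],1],
    [[-0.0023,-0.0038,0.07],[0,0,-0.067],1]
  ]
}}

```text
clock: 2.65
tool_pos: [0.4684, 0.238, 0.079]
tcp_rot: [-3.141, -0.002, -3.074]
force: [-0.3, 0.6, -0.5]
width: 0.0855
grip_force: 0.0
```

```bash
python3 - <<'E'
from h import *
to(.4693,.2389,.05,-np.pi+.067)
m=cam('top')
for nm,z,cs in (('mat',.003,[(498,364),(575,355),(582,410),(505,418)]),('tray',.011,[(473,255),(541,250),(547,317),(480,322)])):
    P=[ray(m,u*.64,v*.64,z) for u,v in cs]
    print(nm,np.round(np.mean(P,0),4),[np.round(p[:2],3).tolist() for p in P])
print(ray(m,608*.64,322*.64,.012), ray(m,252*.64,234*.64,.012))
E
```

```text
t 2.65 pos [0.4684 0.238  0.079 ] rot [-3.141e+00 -2.000e-03 -3.074e+00] q6 [0.47 0.4 ] F [-0.3  0.6 -0.5] w 0.0855
shift [-0.001   0.0009  0.029 ] turn [-0.001 -0.002  0.   ]
mat [ 0.3861 -0.3045  0.003 ] [[0.426, -0.233], [0.441, -0.368], [0.345, -0.376], [0.333, -0.242]]
tray [ 0.5646 -0.2576  0.011 ] [[0.622, -0.193], [0.629, -0.315], [0.508, -0.321], [0.5, -0.202]]
[ 0.49693506 -0.42659441  0.012     ] [0.66774773 0.20737876 0.012     ]
```

Call:
{"api": "arm_command", "payload": {
  "commands": [
    [[-0.001,0.001,0.015],[0,0,0],1],
    [[-0.001,0.001,0.029],[0,0,0],1],
    [[-0.001,0.001,0.029],[0,0,0],0.3],
    [[-0.001,0.001,0.029],[0,0,0],0.0],
    [[-0.001,0.001,0.029],[0,0,0],-0.05]
  ],
  "force": 30
}}

```text
clock: 3.28
tool_pos: [0.471, 0.2392, 0.0517]
tcp_rot: [3.141, 0.001, -3.075]
force: [0.3, -0.1, 0.5]
width: 0.0406
grip_force: 0.0
```

Call:
{"api": "arm_command", "payload": {
  "commands": [
    [[0,0,0],[0,0,0],-0.1],
    [[0,0,0],[0,0,0],-0.2],
    [[0,0,0],[0,0,0],-0.3],
    [[0,0,0],[0,0,0],-0.4]
  ]
}}

```text
clock: 3.78
tool_pos: [0.4707, 0.2391, 0.0512]
tcp_rot: [3.142, 0.0, -3.075]
force: [-0.4, -0.7, 0.3]
width: 0.0257
grip_force: 0.0
```

```bash
python3 - <<'E'
from h import *
snap('wrist','w2'); to(.4693,.2389,.05,-np.pi+.067)
E
```

```text
t 3.83 pos [0.4706 0.2391 0.0512] rot [-3.142  0.    -3.075] q6 [0.47 0.4 ] F [-0.4 -0.1  0. ] w 0.0253
shift [ 0.0013 -0.0001  0.0012] turn [-0.     0.    -0.001]
```

View pics/w2.png

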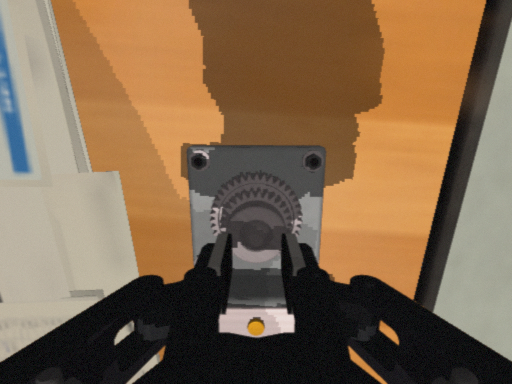

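The fingertips sit above the collar at this height. They end about 10 mm behind the stated TCP at this opening, so I'm opening and going lower in steps.

Call:
{"api": "arm_command", "payload": {
  "commands": [
    [[0.001,0,0],[0,0,0],0.25],
    [[0.001,0,0],[0,0,0],0.25],
    [[0.001,0,0.007],[0,0,0],0.25],
    [[0.001,0,0.007],[0,0,0],0.25],
    [[0.001,0,0.007],[0,0,0],0.0]
  ]
}}

```text
clock: 4.45
tool_pos: [0.4695, 0.239, 0.044]
tcp_rot: [-3.141, -0.0, -3.075]
force: [0.6, -0.0, 0.1]
width: 0.0429
grip_force: 0.0
```

Call:
{"api": "arm_command", "payload": {
  "commands": [
    [[0,0,0],[0,0,0],-0.1],
    [[0,0,0],[0,0,0],-0.2],
    [[0,0,0],[0,0,0],-0.3],
    [[0,0,0],[0,0,0],-0.3]
  ]
}}

```text
clock: 4.95
tool_pos: [0.4697, 0.239, 0.0442]
tcp_rot: [3.142, 0.0, -3.075]
force: [0.4, 0.4, 1.2]
width: 0.0296
grip_force: 0.0
```

Call:
{"api": "arm_command", "payload": {
  "commands": [
    [[0,0,0],[0,0,0],0.2],
    [[0,0,0],[0,0,0],0.2],
    [[0,0,0.006],[0,0,0],0.2],
    [[0,0,0.006],[0,0,0],0.1],
    [[0,0,0.006],[0,0,0],-0.05]
  ]
}}

```text
clock: 5.58
tool_pos: [0.4695, 0.2389, 0.038]
tcp_rot: [-3.141, -0.0, -3.075]
force: [-0.6, -0.5, 0.2]
width: 0.0408
grip_force: 0.0
```

Call:
{"api": "arm_command", "payload": {
  "commands": [
    [[0,0,0],[0,0,0],-0.1],
    [[0,0,0],[0,0,0],-0.2],
    [[0,0,0],[0,0,0],-0.3],
    [[0,0,0],[0,0,0],-0.3]
  ]
}}

```text
clock: 6.08
tool_pos: [0.4697, 0.239, 0.0382]
tcp_rot: [3.142, 0.0, -3.075]
force: [-0.3, 0.7, 0.1]
width: 0.03
grip_force: 0.0
```

```bash
python3 - <<'E'
from h import *
im=snap('wrist','w3'); to(.4693,.2389,.05,-np.pi+.067)
cv2.imwrite('pics/w3c.png',cv2.resize(im[130:330,160:360,::-1],(600,600),interpolation=cv2.INTER_CUBIC))
E
```

```text
t 6.12 pos [0.4697 0.239  0.0382] rot [ 3.142  0.    -3.075] q6 [0.47 0.4 ] F [ 0.4 -0.5 -0.3] w 0.0298
shift [ 0.0004 -0.0001 -0.0118] turn [ 0.     0.    -0.001]
```

View pics/w3c.png

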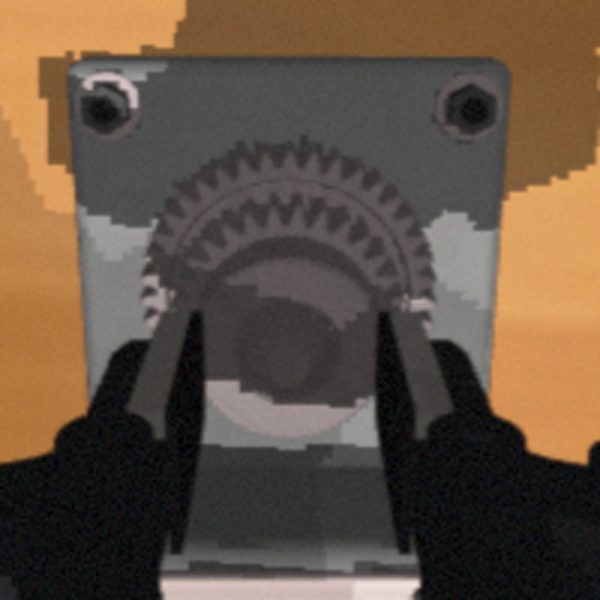

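Call:
{"api": "arm_command", "payload": {
  "commands": [
    [[0,0,0],[0,0,0],0.2],
    [[0,0,0],[0,0,0],0.2],
    [[0,0,0.004],[0,0,0],0.2],
    [[0,0,0.008],[0,0,0],0.2],
    [[0,0,0.008],[0,0,0],0.0]
  ]
}}

```text
clock: 6.75
tool_pos: [0.4693, 0.2388, 0.0296]
tcp_rot: [-3.141, -0.001, -3.075]
force: [-0.2, 0.9, 0.0]
width: 0.0429
grip_force: 0.0
```

Call:
{"api": "arm_command", "payload": {
  "commands": [
    [[0,0,0],[0,0,0],-0.1],
    [[0,0,0],[0,0,0],-0.2],
    [[0,0,0],[0,0,0],-0.3],
    [[0,0,0],[0,0,0],-0.3]
  ]
}}

```text
clock: 7.25
tool_pos: [0.4697, 0.239, 0.0304]
tcp_rot: [3.142, 0.0, -3.075]
force: [-0.5, -1.1, 3.2]
width: 0.0336
grip_force: 29.7
```

The pads only catch the collar's top chamfer (33.6 mm), so the fingertips are about 30 mm behind the reported TCP. I'm going 10 mm lower.

Call:
{"api": "arm_command", "payload": {
  "commands": [
    [[0,0,0],[0,0,0],0.1],
    [[0,0,0],[0,0,0],0.1],
    [[0,0,0.005],[0,0,0],0.1],
    [[0,0,0.01],[0,0,0],0.1],
    [[0,0,0.01],[0,0,0],0.0]
  ]
}}

```text
clock: 7.88
tool_pos: [0.4691, 0.2387, 0.0194]
tcp_rot: [-3.141, -0.001, -3.075]
force: [-0.0, -1.1, -0.2]
width: 0.0427
grip_force: 0.0
```

Call:
{"api": "arm_command", "payload": {
  "commands": [
    [[0,0,0],[0,0,0],-0.1],
    [[0,0,0],[0,0,0],-0.2],
    [[0,0,0],[0,0,0],-0.3],
    [[0,0,0],[0,0,0],-0.3]
  ]
}}

```text
clock: 8.38
tool_pos: [0.4698, 0.2391, 0.0204]
tcp_rot: [3.141, 0.0, -3.075]
force: [-0.5, -0.5, 1.9]
width: 0.0345
grip_force: 29.8
```

Call:
{"api": "arm_command", "payload": {
  "commands": [
    [[0,0,0],[0,0,0],-0.6],
    [[0,0,-0.01],[0,0,0],-0.6],
    [[0,0,-0.03],[0,0,0],-0.6],
    [[0,0,-0.06],[0,0,0],-0.6],
    [[0,0,-0.06],[0,0,0],-0.6]
  ],
  "force": 40
}}

```text
clock: 9.0
tool_pos: [0.4712, 0.2398, 0.0828]
tcp_rot: [3.14, 0.004, -3.075]
force: [-1.0, -0.2, -0.1]
width: 0.0344
grip_force: 40.0
```

```bash
python3 - <<'E'
from h import *
im=snap('wrist','w4'); to(.37,-.34,.08,-np.pi+.067)
E
```

```text
t 9.05 pos [0.4704 0.2394 0.0812] rot [ 3.141e+00  2.000e-03 -3.075e+00] q6 [0.47 0.4 ] F [ 0.3  0.4 -1.4] w 0.0345
shift [ 1.385e-01 -5.715e-01  4.000e-04] turn [ 0.001  0.002 -0.001]
```

View pics/w4.png

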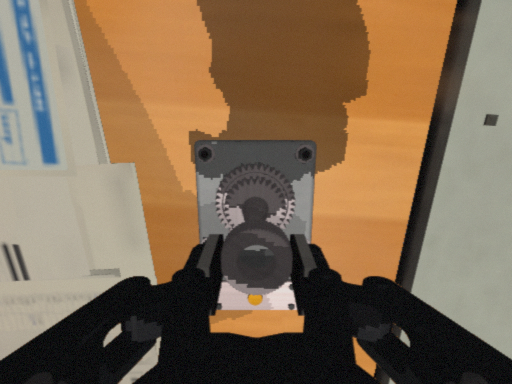

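Call:
{"api": "arm_command", "payload": {
  "commands": [
    [[0.01,-0.04,0],[0,0,0],-0.6],
    [[0.025,-0.101,0],[0,0,0],-0.6],
    [[0.039,-0.162,0],[0,0,0],-0.6],
    [[0.054,-0.223,0],[0,0,0],-0.6],
    [[0.069,-0.284,0],[0,0,0],-0.6]
  ]
}}

```text
clock: 9.68
tool_pos: [0.4185, -0.0495, 0.0792]
tcp_rot: [3.142, -0.001, -3.075]
force: [1.1, -0.0, 0.3]
width: 0.0339
grip_force: 40.1
```

Call:
{"api": "arm_command", "payload": {
  "commands": [
    [[0.015,-0.061,0],[0,0,0],-0.6],
    [[0.03,-0.122,0],[0,0,0],-0.6],
    [[0.045,-0.183,0],[0,0,0],-0.6],
    [[0.06,-0.244,0],[0,0,0],-0.6],
    [[0.069,-0.29,0],[0,0,0],-0.6]
  ]
}}

```text
clock: 10.3
tool_pos: [0.3686, -0.3437, 0.079]
tcp_rot: [3.141, -0.001, -3.077]
force: [0.5, 0.8, -1.0]
width: 0.0344
grip_force: 40.1
```

Call:
{"api": "arm_command", "payload": {
  "commands": [
    [[0,0,0.03],[0,0,0],-0.6],
    [[0,0,0.04],[0,0,0],-0.6],
    [[0,0,0.04],[0,0,0],-0.6]
  ]
}}

```text
clock: 10.68
tool_pos: [0.3693, -0.3406, 0.039]
tcp_rot: [3.139, -0.002, -3.075]
force: [0.9, -0.5, -0.7]
width: 0.0341
grip_force: 40.2
```

```bash
python3 - <<'E'
from h import *
im=snap('wrist','w5'); to(.3705,-.343,-.024,-np.pi+.067)
m=cam('wrist')
for n in ['mat','tray','spare_gear','collar']:
    print(n,[(np.round(d['centre'],4).tolist(),round(d['conf'],2)) for d in r.mark_of('wrist',n)][:2])
E
```

```text
t 10.72 pos [ 0.37  -0.341  0.04 ] rot [ 3.141e+00 -1.000e-03 -3.074e+00] q6 [-0.74 -0.81] F [ 0.2  0.  -1.4] w 0.0342
shift [-0.0004 -0.0021  0.064 ] turn [ 0.001 -0.001  0.   ]
mat [([0.3896, -0.3035, 0.0009], 0.6)]
tray []
spare_gear [([0.4992, -0.4292, -0.0017], 0.62)]
collar []
```

View pics/w5.png

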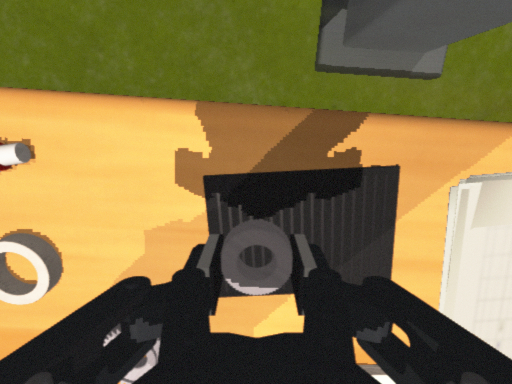

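The collar is held level over the mat at (257,255), with the mat spanning roughly (205–400, 166–300). I'm lowering it.

Call:
{"api": "arm_command", "payload": {
  "commands": [
    [[0,-0.002,0.03],[0,0,0],-0.6],
    [[0,-0.002,0.055],[0,0,0],-0.6],
    [[0,-0.002,0.061],[0,0,0],-0.6],
    [[0,-0.002,0.063],[0,0,0],-0.6],
    [[0,-0.002,0.064],[0,0,0],-0.6]
  ]
}}

```text
clock: 11.55
tool_pos: [0.3709, -0.3444, -0.0228]
tcp_rot: [-3.14, 0.001, -3.075]
force: [0.9, 0.1, -1.2]
width: 0.0343
grip_force: 40.2
```

Call:
{"api": "arm_command", "payload": {
  "commands": [
    [[0,0,0.0005],[0,0,0],-0.6],
    [[0,0,0.0005],[0,0,0],-0.6]
  ]
}}

```text
clock: 11.8
tool_pos: [0.3705, -0.344, -0.0239]
tcp_rot: [-3.141, 0.001, -3.075]
force: [0.0, -0.4, -2.2]
width: 0.0341
grip_force: 40.2
```

Call:
{"api": "arm_command", "payload": {
  "commands": [
    [[0,0,0.001],[0,0,0],-0.6],
    [[0,0,0.001],[0,0,0],-0.6]
  ]
}}

```text
clock: 12.05
tool_pos: [0.3705, -0.3441, -0.0246]
tcp_rot: [-3.141, 0.001, -3.075]
force: [-1.8, 1.1, 4.2]
width: 0.0347
grip_force: 40.7
```

Call:
{"api": "arm_command", "payload": {
  "commands": [
    [[0,0,0.001],[0,0,0],-0.6],
    [[0,0,0.001],[0,0,0],-0.6]
  ]
}}

```text
clock: 12.3
tool_pos: [0.3705, -0.3441, -0.0246]
tcp_rot: [-3.141, 0.001, -3.075]
force: [-4.1, 2.6, 13.3]
width: 0.0343
grip_force: 41.6
```

Call:
{"api": "arm_command", "payload": {
  "commands": [
    [[0,0,0.001],[0,0,0],-0.6],
    [[0,0,0.001],[0,0,0],-0.6]
  ]
}}

```text
clock: 12.55
tool_pos: [0.3705, -0.3441, -0.0247]
tcp_rot: [-3.14, 0.001, -3.075]
force: [-6.2, 5.7, 21.9]
width: 0.0345
grip_force: 42.4
```

Call:
{"api": "arm_command", "payload": {
  "commands": [
    [[0,0,-0.0025],[0,0,0],-0.6],
    [[0,0,-0.0025],[0,0,0],0.2],
    [[0,0,-0.0025],[0,0,0],0.2],
    [[0,0,-0.02],[0,0,0],0.2],
    [[0,0,-0.08],[0,0,0],0.2]
  ]
}}

```text
clock: 13.18
tool_pos: [0.368, -0.3418, 0.05]
tcp_rot: [3.136, -0.005, -3.075]
force: [0.8, -0.8, 0.1]
width: 0.0511
grip_force: 0.0
```

```bash
python3 - <<'E'
from h import *
r.capture('wrist'); to(.4695,.239,.07,-np.pi+.067)
for n in ['collar','mat','spare_gear']:
    print(n,[(np.round(d['centre'],4).tolist(),round(d['conf'],2)) for d in r.mark_of('wrist',n)][:2])
E
```

```text
t 13.22 pos [ 0.372  -0.3455  0.06  ] rot [-3.137  0.004 -3.075] q6 [-0.75 -0.81] F [ 1.7 -1.4  6. ] w 0.0511
shift [-0.136   0.5767 -0.0119] turn [-0.004  0.004 -0.001]
collar [([0.3728, -0.3476, 0.0002], 0.78)]
mat [([0.3899, -0.3059, -0.0002], 0.7)]
spare_gear [([0.4981, -0.4279, -0.0028], 0.76)]
```

Call:
{"api": "arm_command", "payload": {
  "commands": [
    [[-0.01,0.045,-0.01],[0,0,0],0.4],
    [[-0.025,0.106,-0.012],[0,0,0],0.4],
    [[-0.039,0.167,-0.012],[0,0,0],0.4],
    [[-0.054,0.228,-0.012],[0,0,0],0.4],
    [[-0.068,0.288,-0.012],[0,0,0],0.4]
  ]
}}

```text
clock: 14.0
tool_pos: [0.4181, -0.05, 0.0633]
tcp_rot: [3.141, -0.002, -3.076]
force: [1.9, 0.6, -0.6]
width: 0.0597
grip_force: 0.0
```

Call:
{"api": "arm_command", "payload": {
  "commands": [
    [[-0.014,0.061,0],[0,0,0],0.4],
    [[-0.029,0.122,0],[0,0,0],0.4],
    [[-0.043,0.183,0],[0,0,0],0.4],
    [[-0.058,0.244,0],[0,0,0],0.4],
    [[-0.0683,0.2885,0],[0,0,0],0.4]
  ]
}}

```text
clock: 14.62
tool_pos: [0.4673, 0.2426, 0.0628]
tcp_rot: [-3.141, -0.002, -3.074]
force: [0.4, -0.5, -0.6]
width: 0.0596
grip_force: 0.0
```

Call:
{"api": "arm_command", "payload": {
  "commands": [
    [[0,0,0],[0,0,0],0.4],
    [[0,0,0],[0,0,0],0.4],
    [[0,0,0],[0,0,0],0.4]
  ]
}}

```text
clock: 15.0
tool_pos: [0.4676, 0.239, 0.0641]
tcp_rot: [-3.141, -0.001, -3.077]
force: [0.1, 0.3, 0.4]
width: 0.0598
grip_force: 0.0
```

```bash
python3 - <<'E'
from h import *
to(.4698,.239,.008,-np.pi+.067)
E
```

```text
t 15.0 pos [0.4676 0.239  0.0641] rot [-3.141e+00 -1.000e-03 -3.077e+00] q6 [0.47 0.41] F [0.1 0.3 0.4] w 0.0598
shift [-0.0023 -0.0001  0.0561] turn [-0.001 -0.001 -0.002]
```

Call:
{"api": "arm_command", "payload": {
  "commands": [
    [[-0.002,0,0.03],[0,0,0],0.4],
    [[-0.002,0,0.05],[0,0,0],0.4],
    [[-0.002,0,0.056],[0,0,0],0.4],
    [[-0.002,0,0.056],[0,0,0],0.2],
    [[-0.002,0,0.056],[0,0,0],0.1]
  ],
  "force": 30
}}

```text
clock: 15.62
tool_pos: [0.4707, 0.2404, 0.0096]
tcp_rot: [3.141, 0.001, -3.076]
force: [-0.5, -0.3, -0.6]
width: 0.0469
grip_force: 0.3
```

Call:
{"api": "arm_command", "payload": {
  "commands": [
    [[0,0,0],[0,0,0],0.05],
    [[0,0,0],[0,0,0],0.0],
    [[0,0,0],[0,0,0],-0.1],
    [[0,0,0],[0,0,0],-0.2]
  ]
}}

```text
clock: 16.12
tool_pos: [0.4707, 0.2403, 0.0099]
tcp_rot: [-3.141, 0.002, -3.076]
force: [-0.1, -4.6, 6.7]
width: 0.0439
grip_force: 29.8
```

Call:
{"api": "arm_command", "payload": {
  "commands": [
    [[0.001,-0.0015,0],[0,0,0],-0.4],
    [[0.001,-0.0015,0],[0,0,0],-0.4]
  ],
  "force": 45
}}

```text
clock: 16.38
tool_pos: [0.4706, 0.24, 0.0101]
tcp_rot: [3.14, 0.003, -3.075]
force: [0.5, 1.4, 6.7]
width: 0.0437
grip_force: 45.6
```

Call:
{"api": "arm_command", "payload": {
  "commands": [
    [[0,0,-0.005],[0,0,0],-0.4],
    [[0,0,-0.015],[0,0,0],-0.4],
    [[0,0,-0.035],[0,0,0],-0.4],
    [[0,0,-0.07],[0,0,0],-0.4],
    [[0,0,-0.07],[0,0,0],-0.4]
  ]
}}

```text
clock: 17.0
tool_pos: [0.4704, 0.2398, 0.0815]
tcp_rot: [3.14, 0.004, -3.075]
force: [-0.3, 0.3, -1.0]
width: 0.0437
grip_force: 47.6
```

```bash
python3 - <<'E'
from h import *
im=snap('wrist','w6'); to(.4035,-.275,.08,-np.pi+.067)
E
```

```text
t 17.05 pos [0.4696 0.2393 0.0798] rot [ 3.141e+00  2.000e-03 -3.075e+00] q6 [0.47 0.4 ] F [ 0.6  0.3 -1.3] w 0.0439
shift [ 0.1    -0.5088 -0.0008] turn [ 0.001  0.002 -0.001]
```

View pics/w6.png

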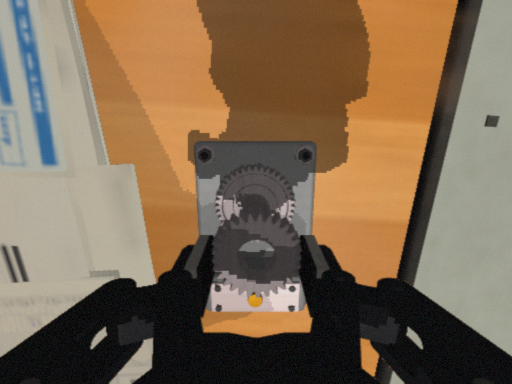

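The pinion is held level at (257,255), and the recessed worn gear remains on the arbor at (256,200). I'm carrying the pinion to the mat.

Call:
{"api": "arm_command", "payload": {
  "commands": [
    [[0.008,-0.04,0],[0,0,0],-0.4],
    [[0.02,-0.1,0],[0,0,0],-0.4],
    [[0.032,-0.16,0],[0,0,0],-0.4],
    [[0.043,-0.22,0],[0,0,0],-0.4],
    [[0.054,-0.275,0],[0,0,0],-0.4]
  ]
}}

```text
clock: 17.68
tool_pos: [0.4319, -0.0406, 0.0776]
tcp_rot: [3.141, -0.002, -3.075]
force: [0.5, 0.6, -2.0]
width: 0.0436
grip_force: 47.6
```

Call:
{"api": "arm_command", "payload": {
  "commands": [
    [[0.012,-0.06,0],[0,0,0],-0.4],
    [[0.023,-0.12,0],[0,0,0],-0.4],
    [[0.035,-0.18,0],[0,0,0],-0.4],
    [[0.046,-0.234,0],[0,0,0],-0.4],
    [[0.046,-0.234,0.03],[0,0,0],-0.4]
  ]
}}

```text
clock: 18.3
tool_pos: [0.4032, -0.2795, 0.0489]
tcp_rot: [-3.139, 0.002, -3.081]
force: [0.2, 0.4, -2.0]
width: 0.0438
grip_force: 47.6
```

Call:
{"api": "arm_command", "payload": {
  "commands": [
    [[0,0,0.03],[0,0,0],-0.4],
    [[0,0,0.055],[0,0,0],-0.4],
    [[0,0,0.065],[0,0,0],-0.4],
    [[0,0,0.068],[0,0,0],-0.4],
    [[0,0,0.068],[0,0,0],-0.4]
  ]
}}

```text
clock: 18.92
tool_pos: [0.4034, -0.2756, -0.0189]
tcp_rot: [-3.141, 0.0, -3.075]
force: [-0.4, 0.1, -1.3]
width: 0.0434
grip_force: 47.6
```

Call:
{"api": "arm_command", "payload": {
  "commands": [
    [[0,0,0.003],[0,0,0],-0.4],
    [[0,0,0.0045],[0,0,0],-0.4],
    [[0,0,0.0045],[0,0,0],-0.4]
  ]
}}

```text
clock: 19.3
tool_pos: [0.4035, -0.2758, -0.0229]
tcp_rot: [-3.141, 0.001, -3.075]
force: [-1.1, 1.3, 4.6]
width: 0.0438
grip_force: 48.1
```

Call:
{"api": "arm_command", "payload": {
  "commands": [
    [[0,0,0.001],[0,0,0],-0.4],
    [[0,0,0.001],[0,0,0],-0.4]
  ]
}}

```text
clock: 19.55
tool_pos: [0.4036, -0.2758, -0.023]
tcp_rot: [-3.14, 0.002, -3.075]
force: [-3.3, 2.3, 14.1]
width: 0.0433
grip_force: 49.1
```

Call:
{"api": "arm_command", "payload": {
  "commands": [
    [[0,0,-0.0015],[0,0,0],-0.4],
    [[0,0,-0.0015],[0,0,0],0.3],
    [[0,0,-0.0015],[0,0,0],0.3],
    [[0,0,-0.02],[0,0,0],0.3],
    [[0,0,-0.08],[0,0,0],0.4]
  ]
}}

```text
clock: 20.18
tool_pos: [0.4008, -0.2739, 0.0529]
tcp_rot: [3.137, -0.006, -3.075]
force: [1.9, -0.6, 0.7]
width: 0.0599
grip_force: 0.0
```

```bash
python3 - <<'E'
from h import *
r.capture('wrist'); to(.4698,.2388,.065,-np.pi+.067)
for n in ['collar','pinion','spare_gear']:
    print(n,[(np.round(d['centre'],4).tolist(),round(d['conf'],2)) for d in r.mark_of('wrist',n)][:2])
E
```

```text
t 20.23 pos [ 0.4052 -0.277   0.0627] rot [-3.138  0.005 -3.075] q6 [-0.6  -0.67] F [ 1.2 -0.3  6.2] w 0.0598
shift [-0.0986  0.5103 -0.0038] turn [-0.004  0.005 -0.001]
collar [([0.3714, -0.3452, 0.0022], 0.97)]
pinion [([0.4063, -0.2786, 0.0007], 0.65)]
spare_gear [([0.5009, -0.4267, -0.0018], 0.8)]
```

Call:
{"api": "arm_command", "payload": {
  "commands": [
    [[-0.008,0.04,-0.004],[0,0,0],0.75],
    [[-0.02,0.1,-0.004],[0,0,0],0.75],
    [[-0.032,0.16,-0.004],[0,0,0],0.75],
    [[-0.043,0.22,-0.004],[0,0,0],0.75],
    [[-0.053,0.275,-0.004],[0,0,0],0.75]
  ]
}}

```text
clock: 21.0
tool_pos: [0.4367, 0.0043, 0.0578]
tcp_rot: [3.141, -0.002, -3.075]
force: [0.9, 0.2, -0.7]
width: 0.0747
grip_force: 0.0
```

Call:
{"api": "arm_command", "payload": {
  "commands": [
    [[-0.012,0.06,0],[0,0,0],0.75],
    [[-0.023,0.12,0],[0,0,0],0.75],
    [[-0.035,0.18,0],[0,0,0],0.75],
    [[-0.0455,0.235,0],[0,0,0],0.75],
    [[-0.0455,0.235,0],[0,0,0],0.75]
  ]
}}

```text
clock: 21.62
tool_pos: [0.467, 0.243, 0.0572]
tcp_rot: [-3.141, -0.002, -3.07]
force: [-0.9, -0.5, 0.0]
width: 0.0748
grip_force: 0.0
```

Call:
{"api": "arm_command", "payload": {
  "commands": [
    [[0,0,0],[0,0,0],0.75],
    [[0,0,0],[0,0,0],0.75],
    [[0,0,0],[0,0,0],0.75]
  ]
}}

```text
clock: 22.0
tool_pos: [0.4676, 0.2387, 0.0591]
tcp_rot: [-3.141, -0.0, -3.077]
force: [-0.1, -0.8, -0.1]
width: 0.0744
grip_force: 0.0
```

```bash
python3 - <<'E'
from h import *
to(.4698,.2388,-.005,-np.pi+.067)
im=snap('wrist','w7')
cv2.imwrite('pics/w7c.png',cv2.resize(im[110:310,160:360,::-1],(600,600),interpolation=cv2.INTER_CUBIC))
E
```

```text
t 22.0 pos [0.4676 0.2387 0.0591] rot [-3.141 -0.    -3.077] q6 [0.47 0.41] F [-0.1 -0.8 -0.1] w 0.0744
shift [-0.0022 -0.      0.0641] turn [-0.    -0.    -0.003]
```

View pics/w7c.png

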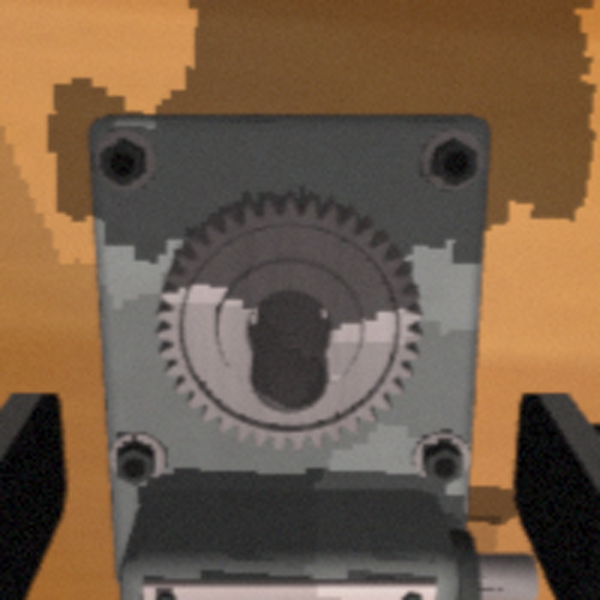

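The worn gear is centred at about crop (290,318) with the bare arbor and key visible, and the tool is aligned with the foot. I'm descending to grip it.

Call:
{"api": "arm_command", "payload": {
  "commands": [
    [[-0.002,0,0.03],[0,0,0],0.75],
    [[-0.002,0,0.055],[0,0,0],0.75],
    [[-0.002,0,0.065],[0,0,0],0.75],
    [[-0.002,0,0.07],[0,0,0],0.75],
    [[-0.002,0,0.07],[0,0,0],0.6]
  ],
  "force": 30
}}

```text
clock: 22.68
tool_pos: [0.4699, 0.24, -0.0104]
tcp_rot: [3.141, 0.001, -3.076]
force: [0.6, -0.0, 0.0]
width: 0.0684
grip_force: 0.0
```

Call:
{"api": "arm_command", "payload": {
  "commands": [
    [[0,0,0],[0,0,0],0.5],
    [[0,0,0],[0,0,0],0.4],
    [[0,0,0],[0,0,0],0.3],
    [[0,0,0],[0,0,0],0.2]
  ]
}}

```text
clock: 23.18
tool_pos: [0.4702, 0.2399, -0.0096]
tcp_rot: [-3.141, 0.002, -3.076]
force: [-0.9, -2.7, 6.0]
width: 0.0606
grip_force: 32.3
```

Call:
{"api": "arm_command", "payload": {
  "commands": [
    [[0,-0.001,0],[0,0,0],0.1],
    [[0,-0.001,-0.01],[0,0,0],0.1],
    [[0,-0.001,-0.03],[0,0,0],0.1],
    [[0,-0.001,-0.06],[0,0,0],0.1],
    [[0,-0.001,-0.075],[0,0,0],0.1]
  ],
  "force": 50
}}

```text
clock: 23.8
tool_pos: [0.4705, 0.2395, 0.0661]
tcp_rot: [3.141, 0.002, -3.075]
force: [-0.2, -0.0, -1.8]
width: 0.0602
grip_force: 54.6
```

Call:
{"api": "arm_command", "payload": {
  "commands": [
    [[-0.005,-0.04,0],[0,0,0],0.1],
    [[-0.013,-0.1,0],[0,0,0],0.1],
    [[-0.02,-0.16,0],[0,0,0],0.1],
    [[-0.028,-0.22,0],[0,0,0],0.1],
    [[-0.035,-0.275,0],[0,0,0],0.1]
  ]
}}

```text
clock: 24.42
tool_pos: [0.5229, -0.0351, 0.0642]
tcp_rot: [-3.142, 0.0, -3.076]
force: [-0.0, -0.1, -1.0]
width: 0.0599
grip_force: 54.6
```

Call:
{"api": "arm_command", "payload": {
  "commands": [
    [[-0.008,-0.06,0],[0,0,0],0.1],
    [[-0.015,-0.12,0],[0,0,0],0.1],
    [[-0.023,-0.18,0],[0,0,0],0.1],
    [[-0.029,-0.227,0],[0,0,0],0.1],
    [[-0.029,-0.227,0],[0,0,0],0.1]
  ]
}}

```text
clock: 25.05
tool_pos: [0.5668, -0.2608, 0.0634]
tcp_rot: [-3.141, -0.0, -3.08]
force: [-0.0, 0.3, -2.7]
width: 0.0604
grip_force: 54.8
```

```bash
python3 - <<'E'
from h import *
im=snap('wrist','w8'); to(.567,-.257,-.03,-np.pi+.067)
for n in ['tray','spare_gear','worn_gear']:
    print(n,[(np.round(d['centre'],4).tolist(),round(d['conf'],2)) for d in r.mark_of('wrist',n)][:2])
print(cam('wrist'))
E
```

```text
t 25.1 pos [ 0.5664 -0.2589  0.0633] rot [ 3.141e+00 -1.000e-03 -3.078e+00] q6 [-0.43 -0.49] F [ 0.1  0.3 -2. ] w 0.0596
shift [-0.0009  0.0018  0.0933] turn [ 0.001 -0.001 -0.003]
tray [([0.57, -0.2567, -0.0024], 0.61)]
spare_gear [([0.4959, -0.4269, -0.005], 0.92)]
worn_gear [([0.567, -0.2597, 0.094], 0.63)]
{'vertical_fov': 65.76064766783946, 'cx': 256.2173035416399, 'cy': 196.42263111624078, 'xyz': array([ 0.49669058, -0.26255087,  0.23260977]), 'orientation': array([ 2.86512145e+00, -1.85996739e-03,  1.63753117e+00])}
```

View pics/w8.png

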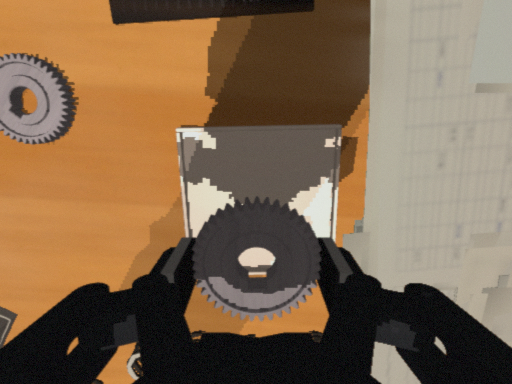

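The worn gear is held level over the tray, whose near rim corners are at (177,128) and (341,125). The spare is visible at (32,98).

```bash
python3 - <<'E'
from h import *
m=cam('wrist')
a,b=ray(m,177,128,.011),ray(m,341,125,.011); d=b-a; n=np.array([d[1],-d[0],0])/np.linalg.norm(d)
print(a,b,np.linalg.norm(d)); print('centre',(a+b)/2+n*.061,np.degrees(np.arctan2(-d[0],d[1])))
print(ray(m,32,98,.012))
E
```

```text
[ 0.51157788 -0.31891404  0.011     ] [ 0.50151642 -0.20008941  0.011     ] 0.1192498404414462
centre [ 0.56732964 -0.25435497  0.011     ] 4.839968377272085
[ 0.49762883 -0.42045654  0.012     ]
```

Call:
{"api": "arm_command", "payload": {
  "commands": [
    [[-0.002,0.003,0.03],[0,0,-0.003],0.1],
    [[-0.002,0.003,0.06],[0,0,-0.003],0.1],
    [[-0.002,0.003,0.08],[0,0,-0.003],0.1],
    [[-0.002,0.003,0.09],[0,0,-0.003],0.1],
    [[-0.002,0.003,0.09],[0,0,-0.003],0.1]
  ]
}}

```text
clock: 25.88
tool_pos: [0.5683, -0.2535, -0.026]
tcp_rot: [3.141, -0.001, -3.071]
force: [-0.1, 0.4, -0.9]
width: 0.0599
grip_force: 54.7
```

Call:
{"api": "arm_command", "payload": {
  "commands": [
    [[0,0,0.003],[0,0,0],0.1],
    [[0,0,0.004],[0,0,0],0.1],
    [[0,0,0.004],[0,0,0],0.1]
  ]
}}

```text
clock: 26.25
tool_pos: [0.569, -0.2547, -0.0292]
tcp_rot: [-3.141, 0.001, -3.072]
force: [0.1, 0.5, -0.7]
width: 0.0595
grip_force: 55.5
```

Call:
{"api": "arm_command", "payload": {
  "commands": [
    [[0,0,0.001],[0,0,0],0.1],
    [[0,0,0.001],[0,0,0],0.1]
  ]
}}

```text
clock: 26.5
tool_pos: [0.5691, -0.2547, -0.0293]
tcp_rot: [-3.141, 0.002, -3.073]
force: [-2.4, 0.6, 6.7]
width: 0.0599
grip_force: 59.4
```

Call:
{"api": "arm_command", "payload": {
  "commands": [
    [[0,0,-0.001],[0,0,0],0.2],
    [[0,0,-0.001],[0,0,0],0.75],
    [[0,0,-0.001],[0,0,0],0.75],
    [[0,0,-0.02],[0,0,0],0.75],
    [[0,0,-0.075],[0,0,0],0.75]
  ]
}}

```text
clock: 27.12
tool_pos: [0.5662, -0.2535, 0.0415]
tcp_rot: [3.138, -0.006, -3.072]
force: [0.8, 0.5, 0.2]
width: 0.0747
grip_force: 0.0
```

Call:
{"api": "arm_command", "payload": {
  "commands": [
    [[0.02,-0.05,-0.005],[0,0,0],0.75],
    [[0.045,-0.1,-0.005],[0,0,0],0.75],
    [[0.07,-0.15,-0.005],[0,0,0],0.75],
    [[0.082,-0.168,0.0],[0,0,0],0.75],
    [[0.082,-0.168,0.01],[0,0,0],0.75]
  ]
}}

```text
clock: 27.75
tool_pos: [0.4977, -0.4289, 0.0338]
tcp_rot: [3.142, 0.0, -3.075]
force: [0.5, -0.2, -0.7]
width: 0.0747
grip_force: 0.0
```

Call:
{"api": "arm_command", "payload": {
  "commands": [
    [[0,0,0],[0,0,0],0.75],
    [[0,0,0],[0,0,0],0.75],
    [[0,0,0],[0,0,0],0.75]
  ]
}}

```text
clock: 28.12
tool_pos: [0.4992, -0.4269, 0.0346]
tcp_rot: [-3.141, 0.0, -3.071]
force: [1.0, 0.1, -0.3]
width: 0.0752
grip_force: 0.0
```

```bash
python3 - <<'E'
from h import *
to(.498,-.428,-.03,-np.pi+.067)
im=snap('wrist','w9'); 
for n in ['spare_gear','worn_gear']:
    print(n,[(np.round(d['centre'],4).tolist(),round(d['conf'],2)) for d in r.mark_of('wrist',n)][:2])
cv2.imwrite('pics/w9c.png',cv2.resize(im[110:310,160:360,::-1],(600,600),interpolation=cv2.INTER_CUBIC))
E
```

```text
t 28.12 pos [ 0.4992 -0.4269  0.0346] rot [-3.141  0.    -3.071] q6 [-0.71 -0.78] F [ 1.   0.1 -0.3] w 0.0752
shift [ 0.0013 -0.001   0.0646] turn [-0.     0.     0.004]
spare_gear [([0.5009, -0.4307, -0.0049], 0.71)]
worn_gear [([0.57, -0.2536, 0.0005], 0.63)]
```

View pics/w9c.png

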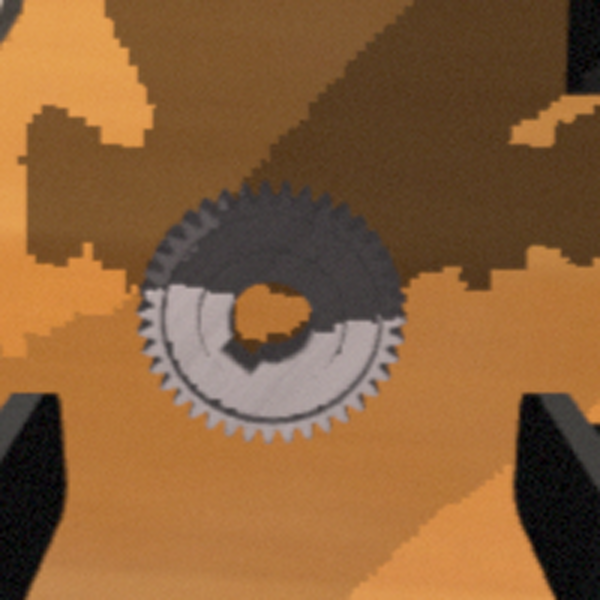

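The spare is centred at about crop (272,313). Its keyway corners are at about (222,350) and (255,373), so it is turned roughly 34° from the arbor's key direction.

```bash
python3 - <<'E'
from h import *
m=cam('wrist')
im=cv2.imread('pics/w9c.png')
g=lambda u,v,z=.012: ray(m,160+u/3,110+v/3,z)
l,rr,t,b=g(140,313),g(405,313),g(272,183),g(272,443)
print('sizes',np.linalg.norm(rr-l),np.linalg.norm(b-t)); c=((l+rr)/2+(t+b)/2)/2; print('c',c)
for p in[(222,350),(255,373)]:
    d=g(*p)-c; print(p,np.linalg.norm(d),np.degrees(np.arctan2(d[1],d[0])))
# same for worn gear in w7 (pose 0.4676,.2387,.0591)
s=r.sense(); print(s['tool_pos'], 'cam-tool',m['xyz']-s['tool_pos'])
off=np.array([0.4676,.2387,.0591])-s['tool_pos']
g2=lambda u,v: g(u,v,.036-off[2])+off
l,rr,t,b=g2(158,320),g2(420,320),g2(289,190),g2(289,450)
print('worn',(l+rr)/2,(t+b)/2,np.linalg.norm(rr-l),np.linalg.norm(b-t))
cv2.imwrite('pics/w9d.png',cv2.resize(im[230:410,180:360],(720,600)[::1] if 0 else (600,600),interpolation=cv2.INTER_CUBIC))
E
```

```text
sizes 0.06013235568677028 0.06253230883005517
c [ 0.49683849 -0.43228744  0.012     ]
(222, 350) 0.014266337017937789 -50.3042722403656
(255, 373) 0.014605701869852944 -12.168197391413024
[ 0.49883356 -0.42738851  0.03451652] cam-tool [-0.06987452 -0.00605889  0.16859597]
worn [0.46657133 0.23768479 0.036     ] [0.46790407 0.23777408 0.036     ] 0.059771176300158185 0.06301076405373154
```

View pics/w9d.png

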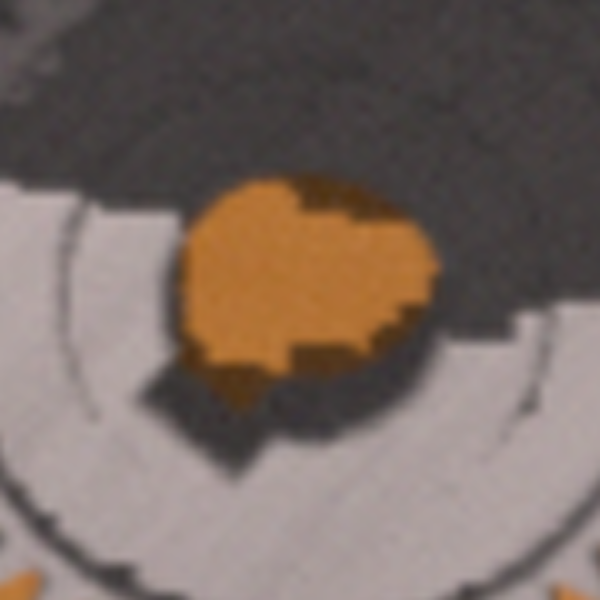

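I'll turn the spare on the bench to the right yaw first, look again from the same geometry as the worn gear, then regrip.

Call:
{"api": "arm_command", "payload": {
  "commands": [
    [[-0.001,-0.003,0.01],[0,0,0.18],0.75],
    [[-0.001,-0.003,0.02],[0,0,0.36],0.75],
    [[-0.001,-0.003,0.03],[0,0,0.54],0.75],
    [[-0.001,-0.003,0.045],[0,0,0.634],0.75],
    [[-0.001,-0.003,0.055],[0,0,0.634],0.75]
  ],
  "force": 30
}}

```text
clock: 28.9
tool_pos: [0.4995, -0.4305, -0.0214]
tcp_rot: [3.142, -0.0, 2.578]
force: [-0.6, -0.3, 0.6]
width: 0.0744
grip_force: 0.0
```

Call:
{"api": "arm_command", "payload": {
  "commands": [
    [[0,0,0.004],[0,0,0],0.75],
    [[0,0,0.007],[0,0,0],0.75],
    [[0,0,0.007],[0,0,0],0.75]
  ]
}}

```text
clock: 29.28
tool_pos: [0.4997, -0.4308, -0.0276]
tcp_rot: [-3.142, 0.0, 2.577]
force: [0.7, -0.9, -0.4]
width: 0.0745
grip_force: 0.0
```

```bash
python3 - <<'E'
from h import *
to(.500,-.4302,-.029,-np.pi+.067-.634)
E
```

```text
t 29.27 pos [ 0.4997 -0.4308 -0.0276] rot [-3.142  0.     2.577] q6 [-0.71 -0.15] F [ 0.7 -0.9 -0.4] w 0.0745
shift [0.     0.0007 0.0014] turn [-0.     0.     0.003]
```

Close, lift 6 mm, turn back, set down.

Call:
{"api": "arm_command", "payload": {
  "commands": [
    [[0,0,0],[0,0,0],0.5],
    [[0,0,0],[0,0,0],0.4],
    [[0,0,0],[0,0,0],0.3],
    [[0,0,0],[0,0,0],0.2],
    [[0,0,0],[0,0,0],0.1]
  ],
  "force": 40
}}

```text
clock: 29.9
tool_pos: [0.4997, -0.431, -0.0268]
tcp_rot: [-3.141, 0.001, 2.577]
force: [-1.0, 1.7, 6.2]
width: 0.0598
grip_force: 42.2
```

Call:
{"api": "arm_command", "payload": {
  "commands": [
    [[0,0,-0.006],[0,0,0],0.1],
    [[0,0,-0.006],[0,0,-0.17],0.1],
    [[0,0,-0.006],[0,0,-0.34],0.1],
    [[0,0,-0.006],[0,0,-0.51],0.1],
    [[0,0,-0.006],[0,0,-0.634],0.1]
  ]
}}

```text
clock: 30.52
tool_pos: [0.4994, -0.4304, -0.0222]
tcp_rot: [3.141, -0.0, -3.068]
force: [0.8, 0.1, -2.4]
width: 0.0599
grip_force: 43.4
```

Call:
{"api": "arm_command", "payload": {
  "commands": [
    [[0,0,0],[0,0,0],0.1],
    [[0,0,0.003],[0,0,0],0.1],
    [[0,0,0.0055],[0,0,0],0.1],
    [[0,0,0.0055],[0,0,0],0.1]
  ]
}}

```text
clock: 31.02
tool_pos: [0.4996, -0.4307, -0.0268]
tcp_rot: [-3.141, 0.0, -3.073]
force: [-2.6, 1.3, 3.1]
width: 0.0595
grip_force: 44.0
```

Call:
{"api": "arm_command", "payload": {
  "commands": [
    [[0,0,0],[0,0,0],0.4],
    [[0,0,0],[0,0,0],0.75],
    [[0,0,0],[0,0,0],0.75],
    [[0,0,-0.03],[0,0,0],0.75],
    [[0,0,-0.062],[0,0,0],0.75]
  ]
}}

```text
clock: 31.65
tool_pos: [0.4992, -0.4304, 0.0345]
tcp_rot: [3.141, -0.001, -3.072]
force: [-0.5, 0.2, 0.7]
width: 0.075
grip_force: 0.0
```

Call:
{"api": "arm_command", "payload": {
  "commands": [
    [[0.002,0,0],[0,0,0],0.75],
    [[0.002,0,0],[0,0,0],0.75],
    [[0.002,0,0],[0,0,0],0.75]
  ]
}}

```text
clock: 32.02
tool_pos: [0.4969, -0.4303, 0.0332]
tcp_rot: [3.14, -0.002, -3.072]
force: [-0.6, -0.1, -0.4]
width: 0.0746
grip_force: 0.0
```

```bash
python3 - <<'E'
from h import *
m=cam('wrist')
im=snap('wrist','w10');to(.500,-.4302,-.029,-np.pi+.067)
print({k:np.round(v,5) for k,v in m.items()})
cv2.imwrite('pics/w10c.png',cv2.resize(im[160:260,195:325,::-1],(780,600),interpolation=cv2.INTER_CUBIC))
E
```

```text
t 32.08 pos [ 0.4969 -0.4303  0.0333] rot [ 3.140e+00 -2.000e-03 -3.072e+00] q6 [-0.71 -0.78] F [0.2 0.3 0.9] w 0.0745
shift [-0.0032 -0.0002  0.0623] turn [ 0.002 -0.002  0.002]
{'vertical_fov': np.float64(65.76065), 'cx': np.float64(256.2173), 'cy': np.float64(196.42263), 'xyz': array([ 0.42735, -0.43657,  0.20191]), 'orientation': array([ 2.86599e+00, -2.78000e-03,  1.63952e+00])}
```

View pics/w10c.png

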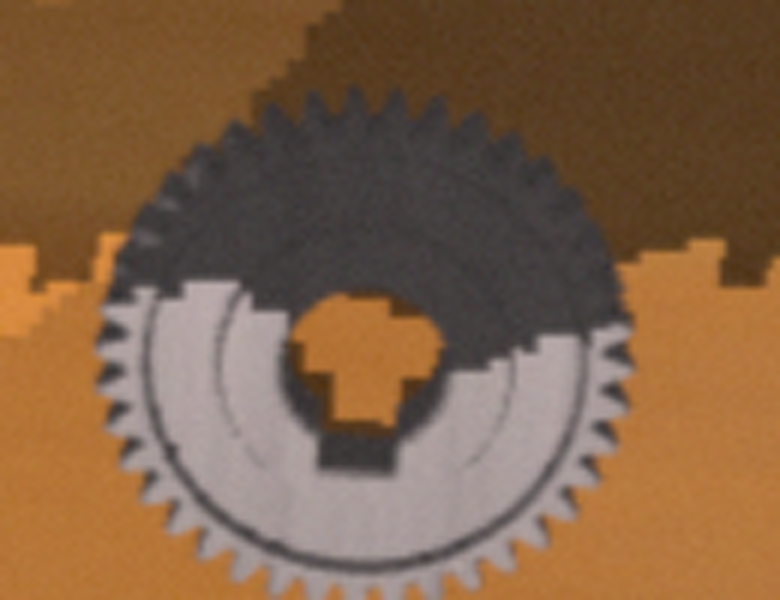

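The spare's keyway now points down the image, at (357,471) against a gear centre at x≈365, which leaves about −4° that I'll correct at the arbor. Its image position matches the worn gear's view within 0.5 mm, so I'm gripping it.

Call:
{"api": "arm_command", "payload": {
  "commands": [
    [[-0.0026,0.0005,0.03],[0,0,0.002],0.75],
    [[-0.0026,0.0005,0.055],[0,0,0.002],0.75],
    [[-0.0026,0.0005,0.061],[0,0,0.002],0.75],
    [[-0.0026,0.0005,0.061],[0,0,0.002],0.75],
    [[-0.0026,0.0005,0.061],[0,0,0.002],0.5]
  ],
  "force": 50
}}

```text
clock: 32.7
tool_pos: [0.5007, -0.4307, -0.0252]
tcp_rot: [-3.14, 0.001, -3.074]
force: [1.2, -0.2, -0.4]
width: 0.0641
grip_force: 0.0
```

Call:
{"api": "arm_command", "payload": {
  "commands": [
    [[0,0,0],[0,0,0],0.4],
    [[0,0,0],[0,0,0],0.3],
    [[0,0,0],[0,0,0],0.2],
    [[0,0,0],[0,0,0],0.1]
  ]
}}

```text
clock: 33.2
tool_pos: [0.5008, -0.4307, -0.0243]
tcp_rot: [-3.14, 0.002, -3.074]
force: [-2.8, 1.5, 6.5]
width: 0.0591
grip_force: 52.0
```

Call:
{"api": "arm_command", "payload": {
  "commands": [
    [[0,0,-0.02],[0,0,0],0.1],
    [[0,0,-0.06],[0,0,0],0.1],
    [[0,0,-0.11],[0,0,0],0.1],
    [[0,0,-0.11],[0,0,0],0.1]
  ]
}}

```text
clock: 33.7
tool_pos: [0.5024, -0.4321, 0.0891]
tcp_rot: [-3.135, 0.006, -3.074]
force: [1.4, -0.1, -2.3]
width: 0.0587
grip_force: 54.3
```

```bash
python3 - <<'E'
from h import *
to(.4704,.2395,.08,-np.pi+.067)
E
```

```text
t 33.7 pos [ 0.5024 -0.4321  0.0891] rot [-3.135  0.006 -3.074] q6 [-0.71 -0.78] F [ 1.4 -0.1 -2.3] w 0.0587
shift [-0.0132  0.6723  0.005 ] turn [-0.006  0.006  0.   ]
```

Call:
{"api": "arm_command", "payload": {
  "commands": [
    [[-0.001,0.04,0.008],[0,0,0],0.1],
    [[-0.002,0.1,0.008],[0,0,0],0.1],
    [[-0.003,0.16,0.008],[0,0,0],0.1],
    [[-0.004,0.22,0.008],[0,0,0],0.1],
    [[-0.006,0.28,0.008],[0,0,0],0.1]
  ]
}}

```text
clock: 34.33
tool_pos: [0.4863, -0.1484, 0.0747]
tcp_rot: [3.141, -0.001, -3.075]
force: [0.7, -0.3, -1.4]
width: 0.0586
grip_force: 54.4
```

Call:
{"api": "arm_command", "payload": {
  "commands": [
    [[-0.001,0.06,0],[0,0,0],0.1],
    [[-0.002,0.12,0],[0,0,0],0.1],
    [[-0.004,0.18,0],[0,0,0],0.1],
    [[-0.005,0.24,0],[0,0,0],0.1],
    [[-0.006,0.3,0],[0,0,-0.07],0.1]
  ]
}}

```text
clock: 34.95
tool_pos: [0.4723, 0.1511, 0.0749]
tcp_rot: [-3.141, -0.001, -3.003]
force: [0.8, -0.7, -2.3]
width: 0.0586
grip_force: 54.4
```

Call:
{"api": "arm_command", "payload": {
  "commands": [
    [[0,0.06,0],[0,0,0],0.1],
    [[0,0.088,0],[0,0,0],0.1],
    [[0,0.088,0],[0,0,0],0.1],
    [[0,0.088,0],[0,0,0],0.1]
  ]
}}

```text
clock: 35.45
tool_pos: [0.4606, 0.2358, 0.0749]
tcp_rot: [-3.141, -0.001, -3.004]
force: [0.5, -0.2, -2.4]
width: 0.0587
grip_force: 54.5
```

```bash
python3 - <<'E'
from h import *
to(.4717,.2395,.055,-np.pi+.067+.07)
E
```

```text
t 35.45 pos [0.4606 0.2358 0.0749] rot [-3.141e+00 -1.000e-03 -3.004e+00] q6 [0.47 0.34] F [ 0.5 -0.2 -2.4] w 0.0587
shift [-0.0115  0.0022  0.0199] turn [-0.001 -0.001  0.   ]
```

Call:
{"api": "arm_command", "payload": {
  "commands": [
    [[-0.0115,0.0022,0.0],[0,0,0],0.1],
    [[-0.0115,0.0022,0.015],[0,0,0],0.1],
    [[-0.0115,0.0022,0.022],[0,0,0],0.1],
    [[-0.0115,0.0022,0.022],[0,0,0],0.1]
  ]
}}

```text
clock: 35.95
tool_pos: [0.4714, 0.2395, 0.0524]
tcp_rot: [-3.141, -0.002, -3.005]
force: [0.0, -0.1, -1.6]
width: 0.0587
grip_force: 54.5
```

```bash
python3 - <<'E'
from h import *
to(.4717,.2395,.045,-np.pi+.067+.07)
im=snap('wrist','w11')
cv2.imwrite('pics/w11c.png',cv2.resize(im[160:310,156:356,::-1],(800,600),interpolation=cv2.INTER_CUBIC))
E
```

```text
t 35.95 pos [0.4714 0.2395 0.0524] rot [-3.141e+00 -2.000e-03 -3.005e+00] q6 [0.47 0.33] F [ 0.  -0.1 -1.6] w 0.0587
shift [-0.0004 -0.      0.0074] turn [-0.001 -0.002 -0.   ]
```

View pics/w11c.png

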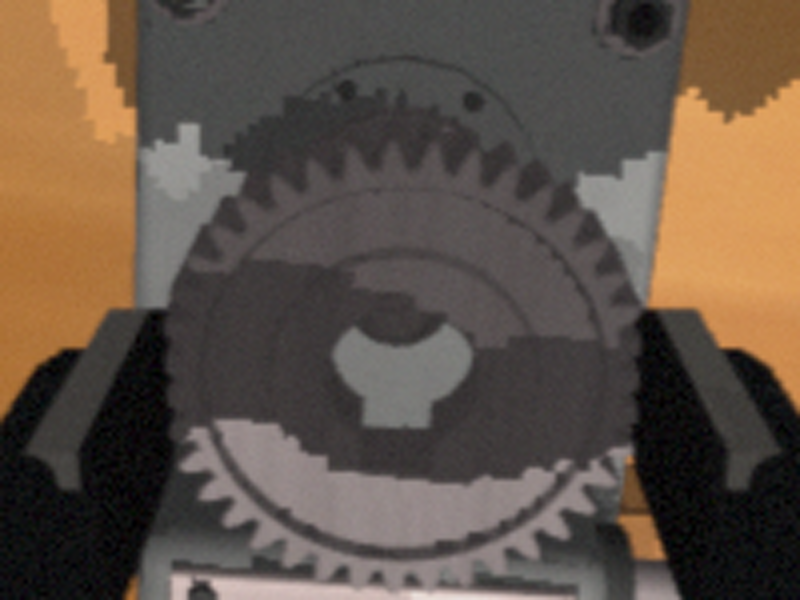

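Through the bore the arbor top shows at (400,320), with the bore centred at x≈403 and the keyway at (397,428), so it is well aligned. I'm lowering while watching the forces.

Call:
{"api": "arm_command", "payload": {
  "commands": [
    [[0,0,0.007],[0,0,0],0.1],
    [[0,0,0.013],[0,0,0],0.1],
    [[0,0,0.018],[0,0,0],0.1],
    [[0,0,0.018],[0,0,0],0.1]
  ]
}}

```text
clock: 36.5
tool_pos: [0.4718, 0.2401, 0.0351]
tcp_rot: [-3.141, -0.001, -3.004]
force: [-1.3, -0.0, -2.1]
width: 0.0585
grip_force: 54.5
```

Call:
{"api": "arm_command", "payload": {
  "commands": [
    [[0,0,0.004],[0,0,0],0.1],
    [[0,0,0.008],[0,0,0],0.1],
    [[0,0,0.008],[0,0,0],0.1]
  ]
}}

```text
clock: 36.88
tool_pos: [0.472, 0.2402, 0.0272]
tcp_rot: [-3.141, -0.001, -3.004]
force: [-1.1, 0.5, -3.1]
width: 0.0585
grip_force: 54.4
```

Call:
{"api": "arm_command", "payload": {
  "commands": [
    [[0,0,0.003],[0,0,0],0.1],
    [[0,0,0.006],[0,0,0],0.1],
    [[0,0,0.006],[0,0,0],0.1]
  ]
}}

```text
clock: 37.25
tool_pos: [0.472, 0.2401, 0.0213]
tcp_rot: [-3.141, -0.0, -3.004]
force: [-1.2, -0.7, -3.8]
width: 0.0587
grip_force: 54.4
```

Call:
{"api": "arm_command", "payload": {
  "commands": [
    [[0,0,0.003],[0,0,0],0.1],
    [[0,0,0.006],[0,0,0],0.1],
    [[0,0,0.006],[0,0,0],0.1]
  ]
}}

```text
clock: 37.62
tool_pos: [0.4721, 0.2402, 0.0153]
tcp_rot: [-3.141, -0.0, -3.004]
force: [-0.8, -1.0, -2.4]
width: 0.0586
grip_force: 54.4
```

Call:
{"api": "arm_command", "payload": {
  "commands": [
    [[0,0,0.004],[0,0,0],0.1],
    [[0,0,0.007],[0,0,0],0.1],
    [[0,0,0.007],[0,0,0],0.1]
  ]
}}

```text
clock: 38.0
tool_pos: [0.472, 0.2402, 0.0082]
tcp_rot: [-3.141, -0.0, -3.004]
force: [-1.6, -2.2, -3.5]
width: 0.0588
grip_force: 54.4
```

Call:
{"api": "arm_command", "payload": {
  "commands": [
    [[0,0,0.004],[0,0,0],0.1],
    [[0,0,0.006],[0,0,0],0.1],
    [[0,0,0.006],[0,0,0],0.1]
  ]
}}

```text
clock: 38.38
tool_pos: [0.4721, 0.2402, 0.0024]
tcp_rot: [-3.141, -0.0, -3.004]
force: [-1.7, -1.7, -2.2]
width: 0.0583
grip_force: 54.4
```

Excellent; on to contact at about −0.0005.

Call:
{"api": "arm_command", "payload": {
  "commands": [
    [[0,0,0.002],[0,0,0],0.1],
    [[0,0,0.003],[0,0,0],0.1],
    [[0,0,0.003],[0,0,0],0.1]
  ]
}}

```text
clock: 38.75
tool_pos: [0.4721, 0.2402, -0.0003]
tcp_rot: [-3.142, -0.0, -3.004]
force: [-2.2, -3.6, 0.6]
width: 0.0585
grip_force: 54.8
```

Call:
{"api": "arm_command", "payload": {
  "commands": [
    [[0,0,0.0015],[0,0,0],0.1],
    [[0,0,0.0015],[0,0,0],0.1]
  ]
}}

```text
clock: 39.0
tool_pos: [0.4722, 0.2402, -0.0004]
tcp_rot: [3.141, 0.001, -3.004]
force: [-7.2, -4.7, 12.5]
width: 0.0588
grip_force: 56.2
```

Call:
{"api": "arm_command", "payload": {
  "commands": [
    [[0,0,-0.0015],[0,0,0],0.2],
    [[0,0,-0.0015],[0,0,0],0.75],
    [[0,0,-0.0015],[0,0,0],0.75],
    [[0,0,-0.02],[0,0,0],0.75],
    [[0,0,-0.065],[0,0,0.07],0.75]
  ]
}}

```text
clock: 39.62
tool_pos: [0.4711, 0.2399, 0.062]
tcp_rot: [-3.141, -0.003, -3.076]
force: [0.1, 0.6, 0.5]
width: 0.0749
grip_force: 0.0
```

Call:
{"api": "arm_command", "payload": {
  "commands": [
    [[0,0,0],[0,0,0],0.75],
    [[0,0,0],[0,0,0],0.75]
  ]
}}

```text
clock: 39.88
tool_pos: [0.4725, 0.2405, 0.063]
tcp_rot: [3.141, 0.001, -3.074]
force: [-0.9, -0.3, -0.0]
width: 0.0746
grip_force: 0.0
```

```bash
python3 - <<'E'
from h import *
to(.4036,-.2758,.065,-3.075)
im=snap('wrist','w12')
cv2.imwrite('pics/w12c.png',cv2.resize(im[110:310,160:360,::-1],(600,600),interpolation=cv2.INTER_CUBIC))
E
```

```text
t 39.88 pos [0.4725 0.2405 0.063 ] rot [ 3.141e+00  1.000e-03 -3.074e+00] q6 [0.47 0.4 ] F [-0.9 -0.3 -0. ] w 0.0746
shift [ 0.1037 -0.5105 -0.0023] turn [0.    0.001 0.001]
```

View pics/w12c.png

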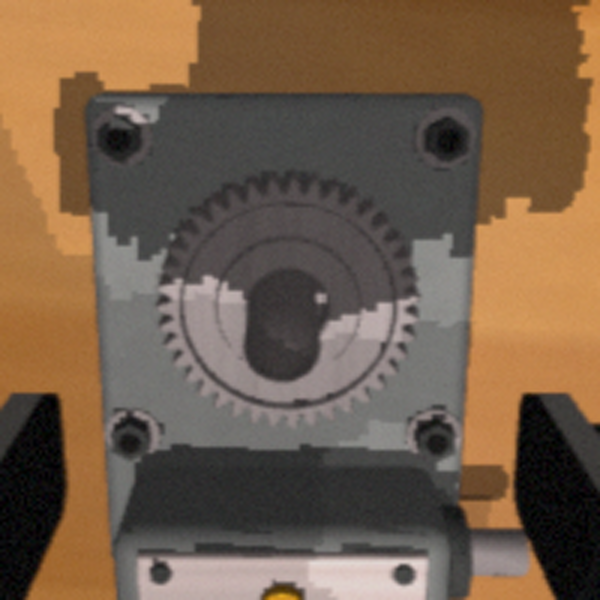

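The spare is seated on the arbor and looks just as the worn gear did. Next is the pinion.

Call:
{"api": "arm_command", "payload": {
  "commands": [
    [[0.008,-0.04,-0.002],[0,0,0],0.3],
    [[0.02,-0.1,-0.002],[0,0,0],0.3],
    [[0.032,-0.16,-0.002],[0,0,0],0.3],
    [[0.044,-0.22,-0.002],[0,0,0],0.3],
    [[0.056,-0.276,-0.002],[0,0,0],0.3]
  ]
}}

```text
clock: 40.55
tool_pos: [0.4336, -0.0406, 0.064]
tcp_rot: [3.141, -0.001, -3.074]
force: [1.4, -0.5, 0.1]
width: 0.0556
grip_force: 0.0
```

Call:
{"api": "arm_command", "payload": {
  "commands": [
    [[0.012,-0.06,0],[0,0,0],0.3],
    [[0.024,-0.12,0],[0,0,0],0.3],
    [[0.036,-0.18,0],[0,0,0],0.3],
    [[0.0477,-0.2345,0],[0,0,0],0.3],
    [[0.0477,-0.2345,0],[0,0,0],0.3]
  ]
}}

```text
clock: 41.18
tool_pos: [0.4017, -0.279, 0.0637]
tcp_rot: [3.141, -0.001, -3.08]
force: [0.2, 0.1, -0.8]
width: 0.0554
grip_force: 0.0
```

Call:
{"api": "arm_command", "payload": {
  "commands": [
    [[0,0,0.03],[0,0,0],0.3],
    [[0,0,0.055],[0,0,0],0.3],
    [[0,0,0.055],[0,0,0],0.3],
    [[0,0,0.055],[0,0,0],0.3]
  ]
}}

```text
clock: 41.68
tool_pos: [0.4033, -0.2756, 0.0105]
tcp_rot: [3.141, -0.0, -3.074]
force: [0.6, 0.1, -0.2]
width: 0.0555
grip_force: 0.0
```

```bash
python3 - <<'E'
from h import *
to(.4036,-.2758,-.0225,-3.075)
E
```

```text
t 41.67 pos [ 0.4033 -0.2756  0.0105] rot [ 3.141 -0.    -3.074] q6 [-0.6  -0.67] F [ 0.6  0.1 -0.2] w 0.0555
shift [-0.0003 -0.0003  0.033 ] turn [ 0.    -0.     0.001]
```

Call:
{"api": "arm_command", "payload": {
  "commands": [
    [[-0.0003,-0.0003,0.02],[0,0,0],0.3],
    [[-0.0003,-0.0003,0.033],[0,0,0],0.3],
    [[-0.0003,-0.0003,0.033],[0,0,0],0.3],
    [[-0.0003,-0.0003,0.033],[0,0,0],0.2],
    [[-0.0003,-0.0003,0.033],[0,0,0],0.1]
  ],
  "force": 45
}}

```text
clock: 42.3
tool_pos: [0.4038, -0.2764, -0.0221]
tcp_rot: [-3.141, 0.001, -3.074]
force: [0.6, 0.6, 0.4]
width: 0.0469
grip_force: 0.3
```

Call:
{"api": "arm_command", "payload": {
  "commands": [
    [[0,0,0],[0,0,0],0.0],
    [[0,0,0],[0,0,0],-0.2],
    [[0,0,0],[0,0,0],-0.4],
    [[0,0,0],[0,0,0],-0.4]
  ]
}}

```text
clock: 42.8
tool_pos: [0.4038, -0.2764, -0.0217]
tcp_rot: [-3.141, 0.001, -3.074]
force: [-0.8, 2.8, 6.0]
width: 0.0434
grip_force: 45.0
```

Call:
{"api": "arm_command", "payload": {
  "commands": [
    [[0,0,-0.03],[0,0,0],-0.4],
    [[0,0,-0.08],[0,0,0],-0.4],
    [[0,0,-0.1],[0,0,0],-0.4],
    [[0,0,-0.1],[0,0,0],-0.4]
  ]
}}

```text
clock: 43.3
tool_pos: [0.4045, -0.2772, 0.079]
tcp_rot: [-3.139, 0.003, -3.074]
force: [0.3, 0.2, -1.1]
width: 0.0435
grip_force: 46.5
```

```bash
python3 - <<'E'
from h import *
to(.4704,.2397,.075,-3.075)
E
```

```text
t 43.3 pos [ 0.4045 -0.2772  0.079 ] rot [-3.139e+00  3.000e-03 -3.074e+00] q6 [-0.6  -0.67] F [ 0.3  0.2 -1.1] w 0.0435
shift [-0.1004  0.5113  0.003 ] turn [-0.003  0.003  0.001]
```

Call:
{"api": "arm_command", "payload": {
  "commands": [
    [[-0.008,0.04,0.003],[0,0,0],-0.4],
    [[-0.02,0.1,0.003],[0,0,0],-0.4],
    [[-0.032,0.16,0.003],[0,0,0],-0.4],
    [[-0.044,0.22,0.003],[0,0,0],-0.4],
    [[-0.054,0.276,0.003],[0,0,0],-0.4]
  ]
}}

```text
clock: 43.92
tool_pos: [0.4378, 0.0046, 0.0728]
tcp_rot: [3.142, -0.002, -3.074]
force: [0.8, -0.3, -0.7]
width: 0.0436
grip_force: 46.5
```

Call:
{"api": "arm_command", "payload": {
  "commands": [
    [[-0.012,0.06,0],[0,0,0],-0.4],
    [[-0.024,0.12,0],[0,0,0],-0.4],
    [[-0.036,0.18,0],[0,0,0],-0.4],
    [[-0.0465,0.235,0],[0,0,0],-0.4],
    [[-0.0465,0.235,0],[0,0,0],-0.4]
  ]
}}

```text
clock: 44.55
tool_pos: [0.4687, 0.2434, 0.0721]
tcp_rot: [-3.141, -0.002, -3.069]
force: [0.3, -0.5, -0.8]
width: 0.0434
grip_force: 46.6
```

Call:
{"api": "arm_command", "payload": {
  "commands": [
    [[0,0,0],[0,0,0],-0.4],
    [[0,0,0],[0,0,0],-0.4],
    [[0,0,0],[0,0,0],-0.4]
  ]
}}

```text
clock: 44.92
tool_pos: [0.4693, 0.2391, 0.0741]
tcp_rot: [-3.141, -0.0, -3.076]
force: [0.0, 0.3, -1.3]
width: 0.0435
grip_force: 46.6
```

```bash
python3 - <<'E'
from h import *
to(.4706,.2395,.055,-3.075)
E
```

```text
t 44.92 pos [0.4693 0.2391 0.0741] rot [-3.141 -0.    -3.076] q6 [0.47 0.41] F [ 0.   0.3 -1.3] w 0.0435
shift [-0.0013  0.0003  0.0191] turn [-0.    -0.    -0.001]
```

Call:
{"api": "arm_command", "payload": {
  "commands": [
    [[-0.0013,0.0003,0.012],[0,0,0],-0.4],
    [[-0.0013,0.0003,0.024],[0,0,0],-0.4],
    [[-0.0013,0.0003,0.032],[0,0,0],-0.4],
    [[-0.0013,0.0003,0.036],[0,0,0],-0.4],
    [[-0.0013,0.0003,0.036],[0,0,0],-0.4]
  ]
}}

```text
clock: 45.55
tool_pos: [0.4704, 0.2405, 0.0378]
tcp_rot: [-3.141, -0.001, -3.074]
force: [0.9, -0.7, -1.4]
width: 0.0436
grip_force: 46.6
```

Call:
{"api": "arm_command", "payload": {
  "commands": [
    [[0,0,0.005],[0,0,0],-0.4],
    [[0,0,0.009],[0,0,0],-0.4],
    [[0,0,0.012],[0,0,0],-0.4],
    [[0,0,0.012],[0,0,0],-0.4]
  ]
}}

```text
clock: 46.05
tool_pos: [0.4706, 0.2403, 0.0258]
tcp_rot: [-3.141, -0.0, -3.075]
force: [1.3, -2.6, -3.1]
width: 0.0435
grip_force: 46.4
```

Call:
{"api": "arm_command", "payload": {
  "commands": [
    [[0,0,0.004],[0,0,0],-0.4],
    [[0,0,0.007],[0,0,0],-0.4],
    [[0,0,0.01],[0,0,0],-0.4],
    [[0,0,0.01],[0,0,0],-0.4]
  ]
}}

```text
clock: 46.55
tool_pos: [0.4706, 0.2404, 0.0158]
tcp_rot: [-3.141, -0.0, -3.075]
force: [2.5, -5.3, -1.5]
width: 0.0438
grip_force: 46.6
```

Call:
{"api": "arm_command", "payload": {
  "commands": [
    [[0,-0.001,0.002],[0,0,0],-0.4],
    [[0,-0.001,0.004],[0,0,0],-0.4],
    [[0,-0.001,0.005],[0,0,0],-0.4],
    [[0,-0.001,0.005],[0,0,0],-0.4]
  ]
}}

```text
clock: 47.05
tool_pos: [0.4703, 0.2401, 0.0113]
tcp_rot: [3.141, -0.0, -3.074]
force: [-1.9, 0.2, 2.3]
width: 0.0435
grip_force: 46.9
```

Call:
{"api": "arm_command", "payload": {
  "commands": [
    [[0,0,0.001],[0,0,0],-0.4],
    [[0,0,0.001],[0,0,0],-0.4]
  ]
}}

```text
clock: 47.3
tool_pos: [0.4704, 0.2401, 0.0112]
tcp_rot: [3.14, 0.0, -3.074]
force: [-4.9, -1.2, 10.0]
width: 0.0437
grip_force: 47.7
```

The pinion seated at the predicted height. I'm releasing it and fetching the collar.

Call:
{"api": "arm_command", "payload": {
  "commands": [
    [[0,0,-0.001],[0,0,0],0.0],
    [[0,0,-0.001],[0,0,0],0.35],
    [[0,0,-0.001],[0,0,0],0.35],
    [[0,0,-0.02],[0,0,0],0.35],
    [[0,0,-0.055],[0,0,0],0.35]
  ]
}}

```text
clock: 47.92
tool_pos: [0.4696, 0.2391, 0.0642]
tcp_rot: [-3.14, -0.003, -3.074]
force: [-0.1, 0.4, 0.2]
width: 0.0578
grip_force: 0.0
```

```bash
python3 - <<'E'
from h import *
to(.3705,-.3441,.065,-3.075)
E
```

```text
t 47.92 pos [0.4696 0.2391 0.0642] rot [-3.140e+00 -3.000e-03 -3.074e+00] q6 [0.47 0.4 ] F [-0.1  0.4  0.2] w 0.0578
shift [ 1.380e-01 -5.752e-01  4.000e-04] turn [-0.001 -0.003  0.001]
```

Call:
{"api": "arm_command", "payload": {
  "commands": [
    [[0.01,-0.04,0],[0,0,0],0.2],
    [[0.025,-0.101,0],[0,0,0],0.2],
    [[0.039,-0.162,0],[0,0,0],0.2],
    [[0.054,-0.223,0],[0,0,0],0.2],
    [[0.069,-0.284,0],[0,0,0],0.2]
  ]
}}

```text
clock: 48.55
tool_pos: [0.4207, -0.0491, 0.0653]
tcp_rot: [-3.141, 0.001, -3.074]
force: [1.5, -0.7, 0.2]
width: 0.0514
grip_force: 0.0
```

Call:
{"api": "arm_command", "payload": {
  "commands": [
    [[0.015,-0.061,0],[0,0,0],0.2],
    [[0.03,-0.122,0],[0,0,0],0.2],
    [[0.045,-0.183,0],[0,0,0],0.2],
    [[0.06,-0.244,0],[0,0,0],0.2],
    [[0.069,-0.291,0],[0,0,0],0.2]
  ]
}}

```text
clock: 49.18
tool_pos: [0.3709, -0.3448, 0.0651]
tcp_rot: [-3.141, 0.0, -3.076]
force: [-0.7, 0.8, -1.2]
width: 0.0512
grip_force: 0.0
```

Call:
{"api": "arm_command", "payload": {
  "commands": [
    [[0,0,0.02],[0,0,0],0.2],
    [[0,0,0.04],[0,0,0],0.2],
    [[0,0,0.045],[0,0,0],0.2],
    [[0,0,0.045],[0,0,0],0.2]
  ]
}}

```text
clock: 49.68
tool_pos: [0.3717, -0.3421, 0.0202]
tcp_rot: [3.141, -0.0, -3.074]
force: [-0.2, 0.4, 0.1]
width: 0.0512
grip_force: 0.0
```

```bash
python3 - <<'E'
from h import *
to(.3705,-.3441,-.024,-3.075)
E
```

```text
t 49.67 pos [ 0.3717 -0.3421  0.0202] rot [ 3.141 -0.    -3.074] q6 [-0.74 -0.81] F [-0.2  0.4  0.1] w 0.0512
shift [ 0.0013 -0.0019  0.0442] turn [ 0.    -0.     0.001]
```

Call:
{"api": "arm_command", "payload": {
  "commands": [
    [[0.0013,-0.0016,0.025],[0,0,0],0.2],
    [[0.0013,-0.0016,0.04],[0,0,0],0.2],
    [[0.0013,-0.0016,0.044],[0,0,0],0.2],
    [[0.0013,-0.0016,0.044],[0,0,0],0.1],
    [[0.0013,-0.0016,0.044],[0,0,0],-0.1]
  ],
  "force": 40
}}

```text
clock: 50.3
tool_pos: [0.371, -0.3444, -0.0231]
tcp_rot: [-3.141, 0.001, -3.074]
force: [0.5, 0.2, 0.1]
width: 0.0387
grip_force: 0.0
```

Call:
{"api": "arm_command", "payload": {
  "commands": [
    [[0,0,0],[0,0,0],-0.2],
    [[0,0,0],[0,0,0],-0.4],
    [[0,0,0],[0,0,0],-0.6],
    [[0,0,0],[0,0,0],-0.6]
  ]
}}

```text
clock: 50.8
tool_pos: [0.3711, -0.3443, -0.0228]
tcp_rot: [-3.141, 0.001, -3.074]
force: [-0.1, 0.3, 5.9]
width: 0.0345
grip_force: 39.3
```

Call:
{"api": "arm_command", "payload": {
  "commands": [
    [[0,0,-0.03],[0,0,0],-0.6],
    [[0,0,-0.08],[0,0,0],-0.6],
    [[0,0,-0.1],[0,0,0],-0.6],
    [[0,0,-0.1],[0,0,0],-0.6]
  ]
}}

```text
clock: 51.3
tool_pos: [0.3716, -0.3449, 0.0779]
tcp_rot: [-3.139, 0.003, -3.074]
force: [0.1, 0.4, -1.9]
width: 0.0341
grip_force: 40.4
```

```bash
python3 - <<'E'
from h import *
to(.4698,.2391,.07,-3.075)
E
```

```text
t 51.3 pos [ 0.3716 -0.3449  0.0779] rot [-3.139e+00  3.000e-03 -3.074e+00] q6 [-0.75 -0.82] F [ 0.1  0.4 -1.9] w 0.0341
shift [-0.1372  0.5761  0.0067] turn [-0.003  0.003  0.001]
```

Call:
{"api": "arm_command", "payload": {
  "commands": [
    [[-0.01,0.04,0.003],[0,0,0],-0.6],
    [[-0.025,0.101,0.003],[0,0,0],-0.6],
    [[-0.039,0.162,0.003],[0,0,0],-0.6],
    [[-0.054,0.223,0.003],[0,0,0],-0.6],
    [[-0.068,0.284,0.003],[0,0,0],-0.6]
  ]
}}

```text
clock: 51.92
tool_pos: [0.4184, -0.0549, 0.0718]
tcp_rot: [3.141, -0.001, -3.075]
force: [1.6, 0.1, -0.2]
width: 0.0342
grip_force: 40.4
```

Call:
{"api": "arm_command", "payload": {
  "commands": [
    [[-0.015,0.061,0],[0,0,0],-0.6],
    [[-0.03,0.122,0],[0,0,0],-0.6],
    [[-0.045,0.183,0],[0,0,0],-0.6],
    [[-0.06,0.244,0],[0,0,0],-0.6],
    [[-0.07,0.292,0],[0,0,0],-0.6]
  ]
}}

```text
clock: 52.55
tool_pos: [0.4687, 0.2413, 0.0714]
tcp_rot: [-3.141, -0.002, -3.073]
force: [0.7, -1.0, -0.5]
width: 0.0344
grip_force: 40.4
```

Call:
{"api": "arm_command", "payload": {
  "commands": [
    [[0,0,0],[0,0,0],-0.6],
    [[0,0,0],[0,0,0],-0.6],
    [[0,0,0],[0,0,0],-0.6],
    [[0,0,0],[0,0,0],-0.6]
  ]
}}

```text
clock: 53.05
tool_pos: [0.4694, 0.2381, 0.0731]
tcp_rot: [-3.141, -0.0, -3.076]
force: [0.5, -0.5, -0.8]
width: 0.0342
grip_force: 40.5
```

```bash
python3 - <<'E'
from h import *
to(.4704,.2392,.045,-3.075)
E
```

```text
t 53.05 pos [0.4694 0.2381 0.0731] rot [-3.141 -0.    -3.076] q6 [0.47 0.4 ] F [ 0.5 -0.5 -0.8] w 0.0342
shift [-0.001   0.001   0.0281] turn [-0.    -0.    -0.001]
```

Call:
{"api": "arm_command", "payload": {
  "commands": [
    [[-0.0007,0.0005,0.012],[0,0,0],-0.6],
    [[-0.0007,0.0005,0.022],[0,0,0],-0.6],
    [[-0.0007,0.0005,0.029],[0,0,0],-0.6],
    [[-0.0007,0.0005,0.034],[0,0,0],-0.6],
    [[-0.0007,0.0005,0.034],[0,0,0],-0.6]
  ]
}}

```text
clock: 53.68
tool_pos: [0.4698, 0.2396, 0.0387]
tcp_rot: [-3.141, -0.001, -3.074]
force: [-0.7, -0.7, -1.8]
width: 0.0341
grip_force: 40.5
```

Call:
{"api": "arm_command", "payload": {
  "commands": [
    [[0,0,0.005],[0,0,0],-0.6],
    [[0,0,0.009],[0,0,0],-0.6],
    [[0,0,0.013],[0,0,0],-0.6],
    [[0,0,0.0155],[0,0,0],-0.6],
    [[0,0,0.0155],[0,0,0],-0.6]
  ]
}}

```text
clock: 54.3
tool_pos: [0.47, 0.2397, 0.0234]
tcp_rot: [-3.141, -0.0, -3.074]
force: [0.4, -0.1, -1.6]
width: 0.0338
grip_force: 40.5
```

Call:
{"api": "arm_command", "payload": {
  "commands": [
    [[0,0,0.001],[0,0,0],-0.6],
    [[0,0,0.002],[0,0,0],-0.6],
    [[0,0,0.002],[0,0,0],-0.6]
  ]
}}

```text
clock: 54.68
tool_pos: [0.4703, 0.2398, 0.0222]
tcp_rot: [3.141, 0.001, -3.074]
force: [-1.2, -0.5, 4.7]
width: 0.0339
grip_force: 40.9
```

Contact at exactly the predicted height (0.0222). I'm releasing, clearing and taking a final look.

Call:
{"api": "arm_command", "payload": {
  "commands": [
    [[0,0,0.0007],[0,0,0],-0.6],
    [[0,0,-0.0005],[0,0,0],-0.2],
    [[0,0,-0.0005],[0,0,0],0.15],
    [[0,0,-0.02],[0,0,0],0.15],
    [[0,0,-0.06],[0,0,0],0.15]
  ]
}}

```text
clock: 55.3
tool_pos: [0.4688, 0.2391, 0.0804]
tcp_rot: [-3.14, -0.004, -3.074]
force: [1.6, 0.1, 0.8]
width: 0.0491
grip_force: 0.0
```

Call:
{"api": "arm_command", "payload": {
  "commands": [
    [[0.03,0,-0.04],[0,0,0],0.2],
    [[0.03,0,-0.06],[0,0,0],0.2],
    [[0.03,0,-0.06],[0,0,0],0.2],
    [[0.03,0,-0.06],[0,0,0],0.2]
  ]
}}

```text
clock: 55.8
tool_pos: [0.4399, 0.2375, 0.1405]
tcp_rot: [-3.141, -0.001, -3.074]
force: [-0.3, -0.1, -0.6]
width: 0.0513
grip_force: 0.0
```

```bash
python3 - <<'E'
from h import *
a=snap('wrist','f1'); to(.47,.239,.1); b=snap('scene','f2')
for n in ['gear_head','collar','pinion','worn_gear','spare_gear','odd_spare','tray']:
    print(n,[(np.round(d['centre'],3).tolist(),round(d['conf'],2)) for d in r.mark_of('scene',n)][:2],[(np.round(d['centre'],3).tolist(),round(d['conf'],2)) for d in r.mark_of('wrist',n)][:2])
m=cam('top'); 
c=np.hstack([cv2.resize(a[120:300,160:340],(400,400),interpolation=cv2.INTER_CUBIC),cv2.resize(b[150:300,80:380],(400,400),interpolation=cv2.INTER_CUBIC)])
cv2.imwrite('pics/f.png',c[:,:,::-1])
E
```

```text
t 55.85 pos [0.4398 0.2374 0.1402] rot [-3.141e+00 -2.000e-03 -3.075e+00] q6 [0.5  0.43] F [0.8 0.3 1. ] w 0.0512
shift [-0.0304 -0.0004  0.0401] turn [-0.001 -0.002  0.067]
gear_head [([0.471, 0.238, 0.002], 0.73), ([0.469, 0.239, 0.033], 0.44)] [([0.469, 0.238, -0.003], 0.89)]
collar [([0.473, 0.24, 0.053], 0.59)] [([0.473, 0.237, 0.049], 0.63)]
pinion [([0.468, 0.241, 0.037], 0.57)] [([0.47, 0.239, 0.038], 0.88)]
worn_gear [([0.569, -0.255, 0.004], 0.84)] []
spare_gear [([0.473, 0.236, 0.022], 0.56)] [([0.467, 0.24, -0.0], 0.33)]
odd_spare [([0.668, 0.209, -0.003], 0.56)] []
tray [([0.566, -0.258, 0.0], 0.87)] []
```

View pics/f.png

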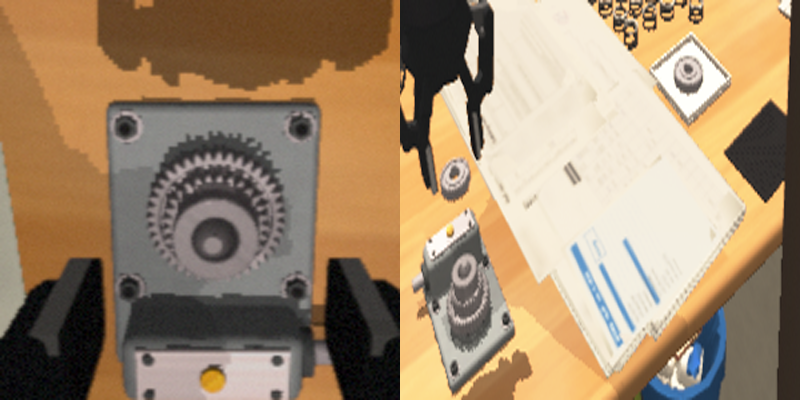

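The stack is rebuilt at the seated heights, the worn gear lies in the middle of the tray at (687,73), the odd spare is untouched, and the gripper is clear.

```bash
python3 -c "
from station import r
print(r.job_done())"
```

```text
the job is handed in; nothing more can be done
None
```

The job is handed in at about 56 s of the 128 s allowed: the spare gear, pinion and collar are seated on the arbor, the worn gear lies flat in the middle of the tray, and the odd spare was not touched.

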